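Tip the scrapped phones into the recycling case and shut it

TASK

Lift the bare-metal tray by its bar, tip the two old phones and the mains adapter out of it into the open grey recycling case (do not touch these three with the gripper), and stand the empty tray back upright on the black rubber mat it came from. Then close the case's lid fully, and leave the tape roll, the scissors and the screwdriver where they are.

Things in the scene. Friction and masses are not known exactly. Their poses are not given: they have to be found in the camera images.
- tray_grip (a point): Centre of the tray's straight grip bar, midway between its end posts. Axes are the tray's: x along the bar, y across it, z up. The bar is flat-sided, 14 mm thick (y), 26 mm high (z), 190 mm long; grip it across its 14 mm from above. Its centre is 99 mm above the tray's underside, over 45 mm free between it and the parts. Turn the tray about the bar to pour over a long side.
- mat: Black rubber mat, fixed, 220 x 210 x 3 mm, flat on the bench; origin at the centre of its underside, x along its 220 mm. The tray stands on it at the start, roughly centred, its bar roughly along the mat's x.
- case: Open-topped grey plastic recycling case, fixed to the bench, 240 (x) x 260 (y) x 110 mm high, walls and floor 5 mm; origin at the centre of its underside, z up. Its lid is hinged along the rim on its +x side.
- lid (a joint): Angle of the case's lid: 0 is closed, flat on the rim; 1.57 stands upright; it starts standing open between about 1.57 and 1.75 rad. A stiff hinge: it stays where it is left and needs only about 0.5 to 2 N at its free edge to swing shut (it does not fall shut by itself); it can swing back to 1.9.
- lid_hinge (a point): Middle of the lid's hinge line, on the case's +x rim, 110.5 mm above the bench and 120 mm from the case's centre. The hinge line runs along the case's y. The point turns with the lid: the lid runs 240 mm from here along the point's -x, is 260 mm wide (y), and is 8 mm thick, its outer (upper when closed) face 8 mm along the point's +z.
- lid_handle (a point): Point just above the black knob on the lid's outer face: 210 mm from the hinge line, mid-width, 43 mm from the lid's underside. The knob itself is about 30 mm high.
- phone_dark: Old key phone, dark, 108 x 46 x 16 mm, lying in the tray at the start; origin at the centre of its underside, x along its length. To be tipped into the case.
- phone_grey: Old key phone, grey, 108 x 46 x 16 mm, lying in the tray at the start beside the other; origin at the centre of its underside, x along its length. To be tipped into the case.
- adapter: Black mains adapter, a block 46 x 75 x 30 mm with a short cord stub (96 mm in all along y), lying in the tray at the start; origin on its underside near the middle. To be tipped into the case.
- packing_tape: Yellow-brown packing tape roll, 84 mm across, 45 mm high, lying flat behind the work; origin at the centre of its underside. Bystander.
- scissors: Blue-handled scissors, 133 x 67 x 9 mm, flat on the bench to the left; origin at the centre of the underside. Bystander.
- driver_long: Screwdriver with yellow handle, 198 mm long, 18 mm thick, flat on the bench to the right; origin at the centre of the underside. Bystander.
- tray: The loose bare-aluminium tray (0.18 kg empty, about 0.5 kg loaded), 198 mm (x) by 190 mm (y), both long sides alike: flat floor 120 mm wide (y), 3 mm thick, slippery (friction about 0.28); short end walls 32 mm high. Origin at the centre of its underside, 99 mm below tray_grip, same axes. Tilted slowly to 1.13 rad to one side, all parts slide out.
- tray_lip (a point): Middle of the outer edge of one of the tray's two equal pouring lips (the +y one; the other mirrors it at -y), 95 mm from the tray's middle and 18 mm above its underside. Each lip is 36 mm long, as wide as the tray, and flares up and out from the floor at 25 degrees.
There are look-alikes about, which are no part of the job. There is more than one size of the adapter; the job needs the larger. Leave any purple look-alike of the phone_grey alone.

How it is judged:
By the outcome, as a careful person would: the job done as asked, in the order asked, and still so for the second after the job is handed in, with the robot touching nothing.
It also fails if it takes over 70 s, if anything falls off the work surface, if the arm or the gripper's body presses on something with over 40 N, if the wrist force passes 120 N, or if a joint passes its speed limit or range.

ROBOT

A 6-joint arm with a two-finger parallel gripper is mounted at the origin on a cart in front of the work surface, level with it; the furniture and walls round the work are solid. World frame = base frame: x ahead of the robot, y to its left, z up, the work surface at z = 0. Lengths are in m, angles in rad, forces in N, time in s.
With the tool pointing down it reaches from about 0.35 to 0.85 m from the base axis. Payload 8.1 kg.
Tool frame: the origin (TCP) lies at the very end of the fingers, on their centre line; the grasp point (between the pads) lies 19 mm behind it; z points along the fingers, y is the line along which they close (so a half turn about z gives the same grasp; the last joint's range is limited). The gripper opens to 85 mm and grips with 20 to 120 N. Pads are 22 mm wide; open, the fingers measure 114 mm over their backs; the gripper's body (76 mm by 85 mm) begins 54 mm behind the grasp point. The pads swing forward as they close: fully open they stand 13 mm farther back than shut.
Start: joints at [-1.203, 0.13, 1.488, -0, 1.523, -0.085], TCP at [0.263, -0.54, 0.231] pointing down, gripper open.
Joint ranges: [-2.96, 2.96], [-0.89, 2.26], [0.02, 2.5], [-1.34, 4.48], [0, 2.73], [-2.66, 2.66]. Speed limits (rad/s): [2.39, 2.39, 2.79, 3.14, 3.14, 3.14].

INTERFACE

Orientations are given as [roll, pitch, yaw] about the fixed x, y, z axes, in that order (R = Rz(yaw) Ry(pitch) Rx(roll)).
In Python, from cell import r gives the robot as it stands.
- The arm moves only by the tool apply_moves, never from a script. Its argument "plan" is a list of rows, each a list of 3 entries, a list of its own where there are three numbers: the opening, from -1 (shut) to 1 (fully open), so that 0 is half open, then the shift along the tool's x, y, z in units of 0.08 m (1.0 is 0.08 m), then the turn about the tool's z in units of 45 degrees (1.0 is 45 degrees). A call has 1 to 12 rows; each row shifts and turns the commanded pose from where the row before left it, along the tool's axes as they then stand; what a row does not reach is not made up. A row lasts 1/10 s, in which the tool goes at most 50 mm and 8.59 degrees, less where a joint would pass 70% of its speed; a pose out of reach is approached as far as the arm can. A call with a number of a shift or a turn outside -1 to 1 is refused whole. A call with a gripper value outside its range is refused whole. The fingers move at their own pace and stop on an object; "grip_force" is the grip in N (left out, the last holds). Time passes only in rows, so rows that do not move let the fingers close. It gives the time, the measured TCP pose, the force, the opening and the grip force at its end, in the units of the state.
- r.get_obs(): the state, without advancing time (a new reading comes with each control period).
- r.read_camera(name): name is "scene" or "top"; returns a dict with "img" (480x640x3 uint8, blue, green, red), "fovy" (degrees; the focal length in pixels is half the picture's height over the tangent of half this angle, whatever the lens; pixels are square), "cx", "cy" (the principal point, pixels), "position" and "rotation" of the camera in the world. Camera axes: x right, y down, z forward; pixel columns grow to the right and rows downward; lengths in m; the calibration is good to about 2 mm. A picture is of the moment at which its call begins. There is no depth.
- r.close_job(): hands the job in; it is judged then, once.
The state is a dict: "time": time; "q": joint angles; "qd": joint speeds; "joint_torque": joint torques, N m; "tcp_pos": TCP position; "orientation": TCP orientation; "contact_force": force on the tool from outside, world axes, zero at the start; "torque": the same for the moment, N m; "gripper_width": finger opening in m; "grip_force": force on a finger pad.
Only numpy, scipy, OpenCV 4.12 (cv2) and the standard library are available. Lean on these libraries where they do the work, as an engineer would, in place of code of your own. Each camera call takes 0.05 s, during which the arm holds its last target. There are 200 camera calls.

## Working session

There is one attempt and no reset: what is moved stays moved. The work goes in short steps, Python scripts to look and compute and a tool call to move; the robot and the scene stay as the last step left them, time stands still between calls to the robot, and variables do not carry over. Pictures are saved under pics/ and viewed, at most 10 in all, crops included, and the job is handed in when it is done.

Besides the shell and the picture viewer there is one more tool, called after "Call:" by a JSON object that holds its "name" and its "arguments". apply_moves: Moves the arm, as the interface text tells. Its arguments: {"type":"object","properties":{"plan":{"type":"array"},"grip_force":{"type":"number"}},"required":["plan"]}

```bash
mkdir -p pics; cat > h.py <<'E'
from cell import r
import numpy as np, cv2
def ray(c,u,v):
    f=240/np.tan(np.radians(c['fovy'])/2)
    d=np.array(c['rotation'])@np.array([(u-c['cx'])/f,(v-c['cy'])/f,1.]);return np.array(c['position']),d
def onz(c,u,v,z):
    p,d=ray(c,u,v);return p+d*(z-p[2])/d[2]
def proj(c,P):
    f=240/np.tan(np.radians(c['fovy'])/2)
    x=np.array(c['rotation']).T@(np.array(P)-np.array(c['position']));return np.array([c['cx']+f*x[0]/x[2],c['cy']+f*x[1]/x[2]])
E
python3 - <<'E'
from h import *
for n in('scene','top'):
    c=r.read_camera(n);cv2.imwrite(f'pics/{n}0.png',c['img']);print(n,c['fovy'],c['cx'],c['cy'],np.round(c['position'],3),np.round(c['rotation'],3).tolist())
print(r.get_obs())
E
```

```text
scene 43.68621413127923 311.95987124720733 237.5391953783675 [-0.271  0.681  1.266] [-2.404, -0.009, -2.265]
top 42.7808781307167 317.7704702073626 251.29136540396402 [0.372 0.013 1.771] [-3.057, 0.006, -1.549]
{'time': 0.1, 'q': array([-1.20337194e+00,  1.31076354e-01,  1.48917843e+00,  2.23733564e-05,
        1.52297650e+00, -8.54041710e-02]), 'qd': array([-0.00040629, -0.0024047 , -0.00315304,  0.00075174,  0.00037226,
        0.00011894]), 'joint_torque': array([ 5.88015337e-04, -5.70952356e+01, -5.01941872e+01, -1.75239893e-04,
        8.09932826e-03, -5.55631402e-05]), 'tcp_pos': array([ 0.26235607, -0.53905948,  0.23035045]), 'orientation': array([-3.13996190e+00, -1.62040124e-04,  4.52827334e-01]), 'contact_force': array([0.0108264 , 0.69106486, 0.5735964 ]), 'torque': array([ 0.01937634,  0.04283958, -0.00659053]), 'grip_force': 0.0, 'gripper_width': 0.08562562625262575}
```

View pics/scene0.png

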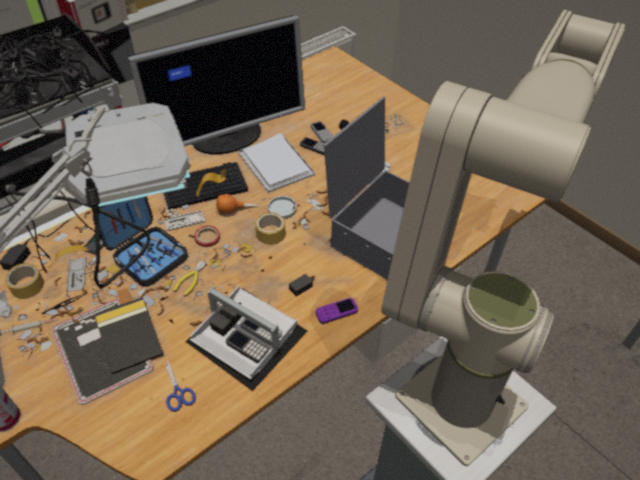

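View pics/top0.png

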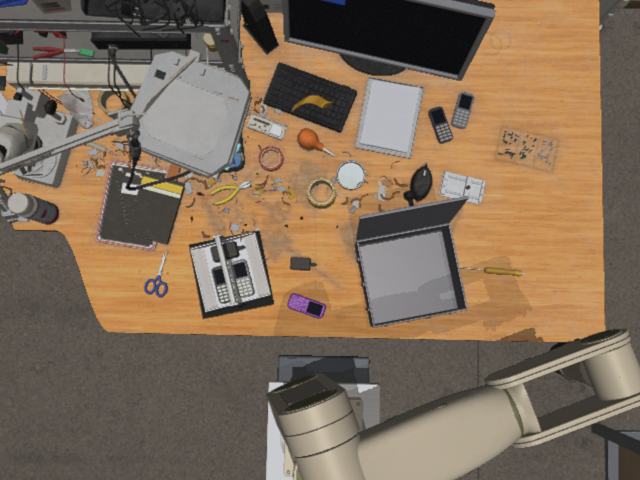

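```bash
cat >> h.py <<'E'
from scipy.spatial.transform import Rotation as Ro
_rc=r.read_camera
def cam(n):
    c=_rc(n);c['rotation']=Ro.from_euler('xyz',c['rotation']).as_matrix();return c
def tri(a,ua,b,ub):
    p,d=ray(a,*ua);q,e=ray(b,*ub);d/=np.linalg.norm(d);e/=np.linalg.norm(e)
    s=np.linalg.lstsq(np.c_[d,-e],q-p,rcond=None)[0];A=p+s[0]*d;B=q+s[1]*e;return (A+B)/2,np.linalg.norm(A-B)
E
python3 - <<'E'
from h import *
t=cam('top');s=cam('scene')
print(onz(t,231,272,.1),onz(t,317,251,0))
a=cv2.resize(t['img'][215:335,175:335],(800,600),interpolation=cv2.INTER_CUBIC)
b=cv2.resize(t['img'][190:340,340:540],(800,600),interpolation=cv2.INTER_CUBIC)
cv2.imwrite('pics/a.png',a);cv2.imwrite('pics/b.png',b)
cv2.imwrite('pics/c.png',cv2.resize(s['img'][270:390,180:340],(800,600),interpolation=cv2.INTER_CUBIC))
E
```

```text
[0.4523405  0.26313412 0.1       ] [0.52334724 0.03043168 0.        ]
```

View pics/a.png

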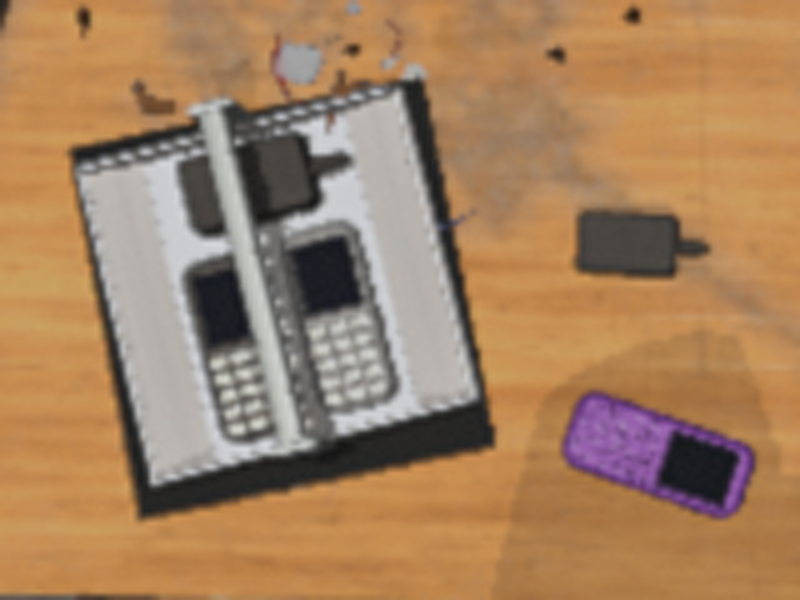

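View pics/b.png

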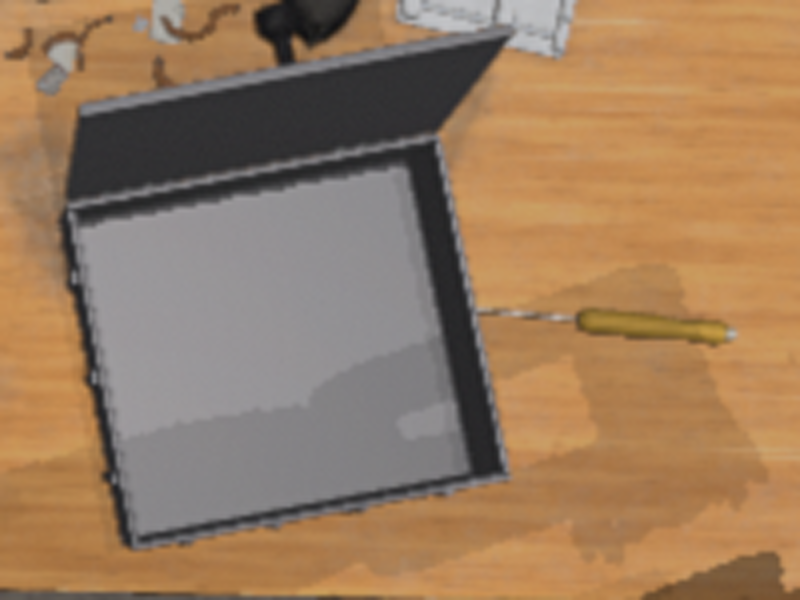

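View pics/c.png

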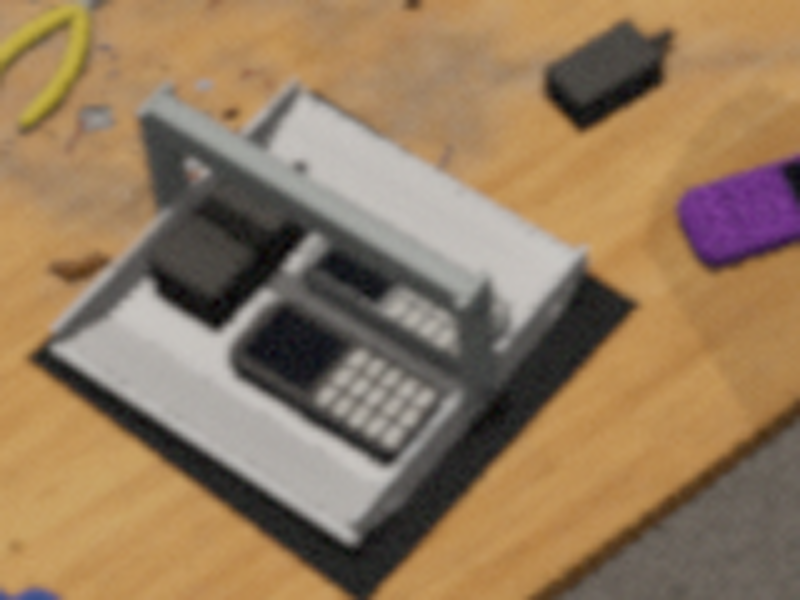

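The top crop shows the loaded tray on the mat, with its bar from px (218,237) to (232,303). It holds the large adapter and two non-purple phones. The look-alikes are a small adapter at (302,264), a purple phone at (307,305), loose phones at (441,124) and (463,108), and a second tape roll at (110,100). The case rim corners are about (357,242), (449,224), (466,309) and (373,326).

```bash
python3 - <<'E'
from h import *
np.set_printoptions(precision=4,suppress=True)
t=cam('top')
A=onz(t,217.6,236.6,.112);B=onz(t,232.4,303,.112);print('bar',A,B,(A+B)/2,np.linalg.norm(A-B),np.arctan2(*(A-B)[[1,0]]))
M=[onz(t,*p,.003) for p in((189.6,245),(259,231.4),(273.4,303),(203,318))];print('mat',np.mean(M,0),[np.linalg.norm(M[i]-M[i-1]) for i in range(4)],np.arctan2(*(M[0]-M[3]+M[1]-M[2])[[1,0]]))
C=[onz(t,*p,.11) for p in((357.5,241.75),(449.25,224.25),(466.25,308.75),(373,326.25))];print('case',*C,np.mean(C,0),[np.linalg.norm(C[i]-C[i-1]) for i in range(4)],np.arctan2(*(C[0]-C[3]+C[1]-C[2])[[1,0]]))
for z in (.34,.35): print('lidedge',onz(t,360,216.25,z),onz(t,468,197.5,z),np.linalg.norm(onz(t,360,216.25,z)-onz(t,468,197.5,z)))
E
```

```text
bar [0.5475 0.3011 0.112 ] [0.3681 0.2548 0.112 ] [0.4578 0.2779 0.112 ] 0.185313084091591 0.2529666462504528
mat [0.4507 0.2767 0.003 ] [np.float64(0.2149038636060774), np.float64(0.20510676284403065), np.float64(0.21177290809617044), np.float64(0.2066163072305955)] 0.2230748419649433
case [ 0.5416 -0.0804  0.11  ] [ 0.5947 -0.3297  0.11  ] [ 0.3662 -0.3762  0.11  ] [ 0.3139 -0.1257  0.11  ] [ 0.4541 -0.228   0.11  ] [np.float64(0.23211940354224986), np.float64(0.25491560694969395), np.float64(0.2331982709057429), np.float64(0.25588092727813716)] 0.19875017289257346
lidedge [ 0.5786 -0.0723  0.34  ] [ 0.6284 -0.3261  0.34  ] 0.2586432452632018
lidedge [ 0.5772 -0.0717  0.35  ] [ 0.6266 -0.3237  0.35  ] 0.2568359650080463
```

Call:
{"name": "apply_moves", "arguments": {"plan": [[1,[0,0,0],0]]}}

```text
time: 0.35
tcp_pos: [0.2625, -0.5394, 0.231]
orientation: [-3.141, -0.0, 0.453]
contact_force: [-0.0, 0.1, 0.3]
gripper_width: 0.0852
grip_force: 0.0
```

Call:
{"name": "apply_moves", "arguments": {"plan": [[1,[0,0.6,0],0],[1,[0,0.6,0],0],[1,[0,0.6,0],0],[1,[0,0.6,0],0],[1,[0,0.6,0],0],[1,[0,0.6,0],0],[1,[0,0.6,0],0]]}}

```text
time: 1.05
tcp_pos: [0.3818, -0.7863, 0.2334]
orientation: [3.136, -0.0, 0.453]
contact_force: [0.2, -0.4, 0.2]
gripper_width: 0.0857
grip_force: 0.0
```

Call:
{"name": "apply_moves", "arguments": {"plan": [[1,[0,0.6,0],0],[1,[0,0.6,0],0],[1,[0,0.6,0],0],[1,[0,0.6,0],0]]}}

```text
time: 1.45
tcp_pos: [0.4102, -0.8444, 0.203]
orientation: [3.012, -0.0, 0.453]
contact_force: [-0.3, -0.4, 1.1]
gripper_width: 0.0853
grip_force: 0.0
```

Call:
{"name": "apply_moves", "arguments": {"plan": [[1,[0,-0.6,0],0],[1,[0,-0.6,0],0],[1,[0,-0.6,0],0]]}}

```text
time: 1.75
tcp_pos: [0.3846, -0.794, 0.201]
orientation: [3.011, -0.0, 0.453]
contact_force: [0.3, -2.0, 1.9]
gripper_width: 0.0853
grip_force: 0.0
```

```bash
cat >> h.py <<'E'
def plan(wps,q=.05,step=.046,g=1):
    """wps: (world TCP, yaw turn about tool z in deg); prints rows in move units"""
    o=r.get_obs();p=np.array(o['tcp_pos']);R=Ro.from_euler('xyz',o['orientation']).as_matrix()
    rows=[]
    for w,a in wps:
        w=np.array(w,float);n=int(max(1,np.ceil(np.linalg.norm(w-p)/step),np.ceil(abs(a)/8.5)));p0=p.copy();done=0
        for i in range(n):
            d=R.T@(p0+(w-p0)*(i+1)/n-p)/.08;d=np.round(d/q)*q+0.;t=round(a/45*(i+1)/n-done,2);done+=t
            rows.append([g,[round(float(x),3) for x in d],t])
            p=p+R@d*.08;R=R@Ro.from_euler('z',t*45,degrees=True).as_matrix()
    for i in range(0,len(rows),12):print(rows[i:i+12])
    print('end',np.round(p,4),np.round(Ro.from_matrix(R).as_euler('xyz'),3))
E
python3 - <<'E'
from h import *
o=r.get_obs();print(o['q'],o['tcp_pos'],o['orientation'])
plan([((.42,-.42,.28),0),((.5,0,.3),-25),((.3,.45,.3),-30),((-.05,.65,.3),0)],q=.1)
E
```

```text
[-1.18122747  0.84548678  0.6150055   0.0082865   1.55041695 -0.06279431] [ 0.38458308 -0.7939794   0.20096478] [ 3.01064769e+00 -4.23926814e-05  4.52739205e-01]
[[1, [0.3, -0.4, -0.2], 0.0], [1, [0.2, -0.5, -0.1], 0.0], [1, [0.3, -0.4, -0.2], 0.0], [1, [0.3, -0.4, -0.2], 0.0], [1, [0.3, -0.4, -0.1], 0.0], [1, [0.2, -0.5, -0.2], 0.0], [1, [0.3, -0.4, -0.2], 0.0], [1, [0.3, -0.4, -0.1], 0.0], [1, [0.2, -0.4, -0.2], 0.0], [1, [0.3, -0.4, -0.1], -0.06], [1, [0.4, -0.4, -0.1], -0.05], [1, [0.3, -0.4, 0.0], -0.06]]
[[1, [0.4, -0.4, -0.1], -0.05], [1, [0.4, -0.4, -0.1], -0.06], [1, [0.4, -0.3, -0.1], -0.05], [1, [0.4, -0.3, -0.1], -0.06], [1, [0.5, -0.4, 0.0], -0.05], [1, [0.4, -0.2, -0.1], -0.06], [1, [0.5, -0.3, -0.1], -0.06], [1, [0.3, -0.5, -0.1], -0.06], [1, [0.2, -0.5, 0.0], -0.06], [1, [0.3, -0.4, -0.1], -0.06], [1, [0.3, -0.5, -0.1], -0.06], [1, [0.4, -0.4, -0.1], -0.06]]
[[1, [0.3, -0.5, 0.0], -0.06], [1, [0.4, -0.4, -0.1], -0.06], [1, [0.4, -0.3, -0.1], -0.06], [1, [0.4, -0.4, -0.1], -0.07], [1, [0.5, -0.4, 0.0], -0.06], [1, [0.4, -0.3, -0.1], -0.06], [1, [0.2, -0.5, -0.1], 0.0], [1, [0.2, -0.5, 0.0], 0.0], [1, [0.2, -0.6, -0.1], 0.0], [1, [0.2, -0.5, 0.0], 0.0], [1, [0.2, -0.5, -0.1], 0.0], [1, [0.2, -0.5, -0.1], 0.0]]
[[1, [0.2, -0.5, 0.0], 0.0], [1, [0.2, -0.5, -0.1], 0.0], [1, [0.2, -0.6, -0.1], 0.0]]
end [-0.0532  0.6502  0.3033] [3.067 0.108 1.415]
```

Call:
{"name": "apply_moves", "arguments": {"plan": [[1,[0.3,-0.4,-0.2],0],[1,[0.2,-0.5,-0.1],0],[1,[0.3,-0.4,-0.2],0],[1,[0.3,-0.4,-0.2],0],[1,[0.3,-0.4,-0.1],0],[1,[0.2,-0.5,-0.2],0],[1,[0.3,-0.4,-0.2],0],[1,[0.3,-0.4,-0.1],0],[1,[0.2,-0.4,-0.2],0],[1,[0.3,-0.4,-0.1],-0.06],[1,[0.4,-0.4,-0.1],-0.06],[1,[0.3,-0.4,0],-0.06]]}}

```text
time: 2.95
tcp_pos: [0.4434, -0.3002, 0.2864]
orientation: [3.009, 0.017, 0.595]
contact_force: [1.0, -0.1, -0.1]
gripper_width: 0.0853
grip_force: 0.0
```

Call:
{"name": "apply_moves", "arguments": {"plan": [[1,[0.4,-0.4,-0.1],-0.06],[1,[0.4,-0.4,-0.1],-0.06],[1,[0.4,-0.3,-0.1],-0.06],[1,[0.4,-0.3,-0.1],-0.06],[1,[0.5,-0.4,0],-0.06],[1,[0.4,-0.2,-0.1],-0.06],[1,[0.5,-0.3,-0.1],-0.06],[1,[0.3,-0.5,-0.1],-0.06],[1,[0.2,-0.5,0],-0.06],[1,[0.3,-0.4,-0.1],-0.06],[1,[0.3,-0.5,-0.1],-0.06],[1,[0.4,-0.4,-0.1],-0.06]]}}

```text
time: 4.15
tcp_pos: [0.399, 0.2024, 0.3036]
orientation: [3.041, 0.085, 1.157]
contact_force: [1.4, 0.6, 0.2]
gripper_width: 0.0855
grip_force: 0.0
```

```bash
python3 - <<'E'
from h import *
o=r.get_obs();print(o['q'],o['tcp_pos'],o['orientation'])
plan([((.15,.5,.3),-30),((-.1,.75,.3),0)],q=.1)
E
```

```text
[ 0.46211044 -0.30044479  1.77012929 -0.13235262  1.67150839  0.85831813] [0.39898665 0.2024168  0.30359889] [3.04087163 0.08496504 1.15695095]
[[1, [0.2, -0.5, -0.1], -0.07], [1, [0.3, -0.4, 0.0], -0.08], [1, [0.3, -0.5, -0.1], -0.07], [1, [0.3, -0.4, -0.1], -0.08], [1, [0.4, -0.4, 0.0], -0.07], [1, [0.3, -0.4, -0.1], -0.07], [1, [0.4, -0.4, 0.0], -0.08], [1, [0.4, -0.3, -0.1], -0.07], [1, [0.5, -0.4, -0.1], -0.08], [1, [0.4, -0.3, -0.1], 0.0], [1, [0.4, -0.4, 0.0], 0.0], [1, [0.5, -0.3, -0.1], 0.0]]
[[1, [0.4, -0.3, -0.1], 0.0], [1, [0.4, -0.4, 0.0], 0.0], [1, [0.4, -0.3, -0.1], 0.0], [1, [0.5, -0.3, -0.1], 0.0], [1, [0.4, -0.4, 0.0], 0.0]]
end [-0.1013  0.7508  0.2979] [3.097 0.124 1.685]
```

Call:
{"name": "apply_moves", "arguments": {"plan": [[1,[0.2,-0.5,-0.1],-0.07],[1,[0.3,-0.4,0],-0.07],[1,[0.3,-0.5,-0.1],-0.07],[1,[0.3,-0.4,-0.1],-0.07],[1,[0.4,-0.4,0],-0.07],[1,[0.4,-0.4,-0.1],-0.07],[1,[0.4,-0.4,0],-0.07],[1,[0.5,-0.3,-0.1],-0.07],[1,[0.5,-0.3,-0.1],-0.07],[1,[0.5,-0.3,-0.1],0],[1,[0.5,-0.3,0],0],[1,[0.5,-0.3,-0.1],0]]}}

```text
time: 5.35
tcp_pos: [0.0772, 0.6373, 0.2961]
orientation: [3.094, 0.124, 1.652]
contact_force: [1.1, -0.5, 0.7]
gripper_width: 0.0855
grip_force: 0.0
```

```bash
python3 - <<'E'
from h import *
o=r.get_obs();print(o['q'],o['tcp_pos'],o['orientation'])
plan([((-.25,.85,.3),0)],q=.1)
E
```

```text
[ 1.41321195  0.34396659  1.13011047 -0.07701932  1.77628515  1.3177977 ] [0.07724923 0.6373021  0.29611826] [3.09408606 0.12400364 1.65164428]
[[1, [0.3, -0.4, -0.1], 0.0], [1, [0.4, -0.5, 0.0], 0.0], [1, [0.3, -0.4, -0.1], 0.0], [1, [0.3, -0.4, -0.1], 0.0], [1, [0.3, -0.4, 0.0], 0.0], [1, [0.4, -0.5, -0.1], 0.0], [1, [0.3, -0.4, -0.1], 0.0], [1, [0.3, -0.4, 0.0], 0.0], [1, [0.4, -0.4, -0.1], 0.0]]
end [-0.2473  0.8541  0.2997] [3.094 0.124 1.652]
```

Call:
{"name": "apply_moves", "arguments": {"plan": [[1,[0.3,-0.4,-0.1],0],[1,[0.4,-0.5,0],0],[1,[0.3,-0.4,-0.1],0],[1,[0.3,-0.4,-0.1],0],[1,[0.5,-0.3,0],0],[1,[0.5,-0.3,-0.1],0],[1,[0.5,-0.3,-0.1],0],[1,[0.5,-0.3,0],0]]}}

```text
time: 6.15
tcp_pos: [-0.1399, 0.8173, 0.2845]
orientation: [3.096, 0.094, 1.651]
contact_force: [-0.6, 16.1, 35.8]
gripper_width: 0.0858
grip_force: 0.0
```

```bash
cat >> h.py <<'E'
def st():
    o=r.get_obs();R=Ro.from_euler('xyz',o['orientation']).as_matrix();z=R[:,2]
    print('q',np.round(o['q'],3),'tcp',np.round(o['tcp_pos'],4),'tilt',round(float(np.arccos(-z[2])),3),'leanaz',round(float(np.degrees(np.arctan2(z[1],z[0]))),1),'xaxis az',round(float(np.degrees(np.arctan2(R[1,0],R[0,0]))),1),'t',round(o['time'],2),'F',np.round(o['contact_force'],1))
    return R
E
python3 -c "
from h import *
st()"
```

```text
q [ 1.697  1.127  0.022 -0.048  2.089  1.592] tcp [-0.1399  0.8173  0.2845] tilt 0.105 leanaz -59.3 xaxis az 94.6 t 6.15 F [-0.6 16.1 35.8]
```

Call:
{"name": "apply_moves", "arguments": {"plan": [[1,[0,0,-0.1],0]]}}

```text
time: 6.25
tcp_pos: [-0.1434, 0.8125, 0.2742]
orientation: [3.096, 0.116, 1.656]
contact_force: [-0.7, 0.1, -4.1]
gripper_width: 0.0854
grip_force: 0.0
```

```bash
python3 -c "
from h import *
st()"
```

```text
q [ 1.701  1.131  0.036 -0.046  2.092  1.592] tcp [-0.1434  0.8125  0.2742] tilt 0.124 leanaz -63.7 xaxis az 94.9 t 6.25 F [-0.7  0.1 -4.1]
```

Call:
{"name": "apply_moves", "arguments": {"plan": [[1,[0.3,-0.1,0],0],[1,[0.3,-0.1,0],0],[1,[0.3,-0.1,0],0],[1,[0.3,-0.1,0],0]]}}

```text
time: 6.65
tcp_pos: [-0.1673, 0.8461, 0.2615]
orientation: [3.103, 0.024, 1.655]
contact_force: [0.4, -0.1, 0.6]
gripper_width: 0.0852
grip_force: 0.0
```

```bash
python3 -c "
from h import *
st()"
```

```text
q [ 1.722  1.151  0.022 -0.04   1.994  1.622] tcp [-0.1673  0.8461  0.2615] tilt 0.045 leanaz -26.8 xaxis az 94.8 t 6.65 F [ 0.4 -0.1  0.6]
```

Call:
{"name": "apply_moves", "arguments": {"plan": [[1,[0.2,-0.2,0],0],[1,[-0.3,0,-0.2],0]]}}

```text
time: 6.85
tcp_pos: [-0.1835, 0.8329, 0.2529]
orientation: [3.104, 0.029, 1.657]
contact_force: [-0.4, 1.0, -4.0]
gripper_width: 0.0854
grip_force: 0.0
```

```bash
python3 - <<'E'
from h import *
st()
t=cam('top');s=cam('scene')
for a,b in (((217.6,236.6),(213,289)),((232.4,303),(276,328))): print(tri(t,a,s,b))
plan([((.2,.5,.3),40),((.458,.278,.25),41)],q=.1)
E
```

```text
q [ 1.742  1.041  0.216 -0.037  1.917  1.643] tcp [-0.1835  0.8329  0.2529] tilt 0.047 leanaz -33.1 xaxis az 95.0 t 6.85 F [-0.4  1.  -4. ]
(array([0.54555094, 0.29840473, 0.11960488]), np.float64(0.003584953098547722))
(array([0.36497376, 0.2505609 , 0.11742642]), np.float64(0.009214770192647628))
[[1, [-0.4, 0.4, 0.0], 0.07], [1, [-0.3, 0.4, 0.0], 0.08], [1, [-0.4, 0.4, -0.1], 0.07], [1, [-0.3, 0.4, 0.0], 0.08], [1, [-0.3, 0.4, 0.0], 0.07], [1, [-0.2, 0.5, 0.0], 0.07], [1, [-0.2, 0.5, 0.0], 0.08], [1, [-0.2, 0.5, 0.0], 0.07], [1, [-0.2, 0.5, -0.1], 0.08], [1, [-0.2, 0.5, 0.0], 0.07], [1, [-0.1, 0.5, 0.0], 0.07], [1, [-0.1, 0.5, 0.0], 0.08]]
[[1, [0.0, 0.5, 0.1], 0.11], [1, [0.0, 0.6, 0.1], 0.12], [1, [0.0, 0.5, 0.1], 0.11], [1, [0.1, 0.5, 0.1], 0.12], [1, [0.1, 0.5, 0.1], 0.11], [1, [0.2, 0.5, 0.1], 0.11], [1, [0.2, 0.5, 0.1], 0.12], [1, [0.3, 0.4, 0.1], 0.11]]
end [0.4566 0.2805 0.2516] [ 3.107 -0.033  0.245]
```

Call:
{"name": "apply_moves", "arguments": {"plan": [[1,[-0.4,0.4,0],0.08],[1,[-0.3,0.4,0],0.08],[1,[-0.4,0.4,-0.1],0.08],[1,[-0.3,0.4,0],0.08],[1,[-0.3,0.4,0],0.08],[1,[-0.2,0.5,0],0.08],[1,[-0.2,0.5,0],0.08],[1,[-0.2,0.5,0],0.08],[1,[-0.2,0.5,-0.1],0.08],[1,[-0.2,0.5,0],0.08],[1,[-0.1,0.5,0],0.08],[1,[-0.1,0.5,0],0.08]]}}

```text
time: 8.15
tcp_pos: [0.1869, 0.5133, 0.3085]
orientation: [3.105, -0.022, 0.923]
contact_force: [0.2, 0.1, 0.7]
gripper_width: 0.0853
grip_force: 0.0
```

```bash
python3 - <<'E'
from h import *
st();plan([((.455,.278,.22),39)],q=.1)
E
```

```text
q [ 1.155 -0.044  1.529 -0.041  1.644  1.8  ] tcp [0.1869 0.5133 0.3085] tilt 0.043 leanaz -6.1 xaxis az 52.9 t 8.15 F [0.2 0.1 0.7]
[[1, [0.0, 0.6, 0.2], 0.11], [1, [0.0, 0.5, 0.1], 0.11], [1, [0.0, 0.6, 0.2], 0.11], [1, [0.1, 0.5, 0.1], 0.1], [1, [0.1, 0.5, 0.2], 0.11], [1, [0.2, 0.6, 0.1], 0.11], [1, [0.3, 0.4, 0.2], 0.11], [1, [0.2, 0.5, 0.2], 0.11]]
end [0.4513 0.2794 0.2168] [ 3.127 -0.041  0.24 ]
```

Call:
{"name": "apply_moves", "arguments": {"plan": [[1,[0,0.6,0.2],0.11],[1,[0,0.5,0.1],0.11],[1,[0,0.6,0.2],0.11],[1,[0.1,0.5,0.1],0.1],[1,[0.1,0.5,0.2],0.11],[1,[0.2,0.6,0.1],0.11],[1,[0.3,0.4,0.2],0.11],[1,[0.2,0.5,0.2],0.11],[1,[0,0,0],0]]}}

```text
time: 9.05
tcp_pos: [0.4529, 0.2766, 0.2154]
orientation: [3.118, -0.04, 0.235]
contact_force: [-0.9, -0.4, 0.2]
gripper_width: 0.0854
grip_force: 0.0
```

```bash
python3 - <<'E'
from h import *
st();plan([((.456,.277,.15),0),((.456,.277,.085),0)],q=.05,step=.035)
E
```

```text
q [ 0.474 -0.081  1.732 -0.032  1.456  1.813] tcp [0.4529 0.2766 0.2154] tilt 0.046 leanaz -16.4 xaxis az 13.5 t 9.05 F [-0.9 -0.4  0.2]
[[1, [0.0, 0.0, 0.4], 0.0], [1, [0.0, 0.0, 0.4], 0.0], [1, [0.0, 0.0, 0.4], 0.0], [1, [-0.05, -0.05, 0.45], 0.0]]
end [0.4539 0.2778 0.0832] [ 3.118 -0.04   0.235]
```

Call:
{"name": "apply_moves", "arguments": {"plan": [[1,[0,0,0.4],0],[1,[0,0,0.4],0],[1,[0,0,0.4],0],[1,[-0.05,0,0.45],0],[1,[0,0,0],0],[-1,[0,0,0],0],[-1,[0,0,0],0],[-1,[0,0,0],0],[-1,[0,0,0],0],[-1,[0,0,0],0],[-1,[0,0,0],0]], "grip_force": 110}}

```text
time: 10.15
tcp_pos: [0.4496, 0.2769, 0.0821]
orientation: [3.12, -0.036, 0.243]
contact_force: [-2.9, -1.6, 9.4]
gripper_width: 0.013
grip_force: 107.3
```

```bash
python3 - <<'E'
from h import *
st();o=r.get_obs();print(o['gripper_width'],o['grip_force'])
t=cam('top');cv2.imwrite('pics/g.png',cv2.resize(t['img'][200:340,160:360],(800,560)))
E
```

```text
q [ 0.476  0.036  1.871 -0.032  1.205  1.815] tcp [0.4496 0.2769 0.0821] tilt 0.043 leanaz -17.1 xaxis az 13.9 t 10.15 F [-2.9 -1.6  9.4]
0.013008263941989978 107.32217788696289
```

View pics/g.png

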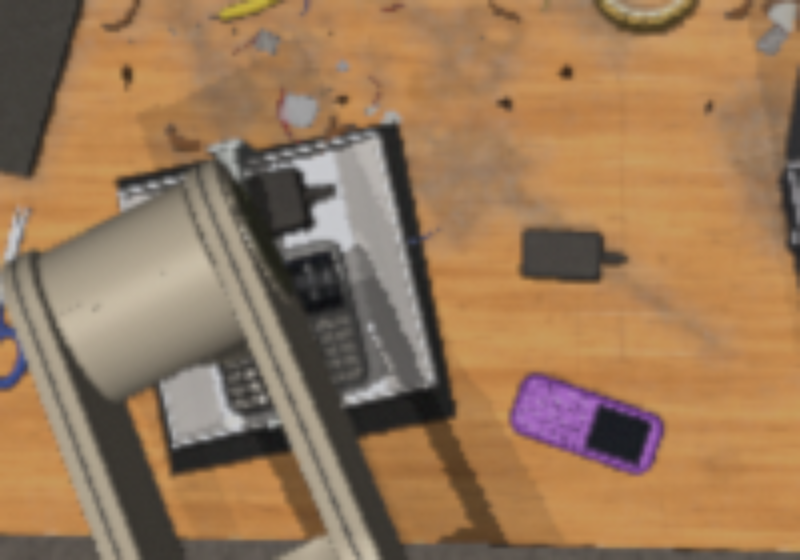

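```bash
python3 - <<'E'
from h import *
plan([((.45,.277,.15),0),((.44,.2,.34),10),((.40,-.05,.36),20),((.33,-.4,.36),40),((.19,-.7,.34),22)],q=.05,step=.033,g=-1)
E
```

```text
[[-1, [0.0, 0.0, -0.3], 0.0], [-1, [0.0, 0.0, -0.25], 0.0], [-1, [0.05, 0.0, -0.3], 0.0], [-1, [-0.05, 0.15, -0.35], 0.03], [-1, [-0.05, 0.15, -0.35], 0.03], [-1, [0.0, 0.1, -0.3], 0.04], [-1, [-0.05, 0.15, -0.35], 0.03], [-1, [0.0, 0.15, -0.35], 0.03], [-1, [-0.05, 0.15, -0.35], 0.03], [-1, [0.0, 0.15, -0.3], 0.03], [-1, [-0.1, 0.4, -0.05], 0.06], [-1, [-0.05, 0.35, 0.0], 0.05]]
[[-1, [-0.05, 0.4, -0.05], 0.06], [-1, [-0.05, 0.4, 0.0], 0.05], [-1, [0.0, 0.4, -0.05], 0.06], [-1, [-0.05, 0.4, -0.05], 0.05], [-1, [0.05, 0.4, 0.0], 0.06], [-1, [0.0, 0.4, -0.05], 0.05], [-1, [0.05, 0.4, 0.0], 0.08], [-1, [0.05, 0.4, 0.0], 0.08], [-1, [0.1, 0.4, 0.0], 0.08], [-1, [0.1, 0.4, 0.0], 0.08], [-1, [0.1, 0.35, 0.0], 0.08], [-1, [0.15, 0.4, 0.0], 0.08]]
[[-1, [0.2, 0.35, 0.0], 0.09], [-1, [0.2, 0.35, 0.0], 0.08], [-1, [0.25, 0.35, 0.0], 0.08], [-1, [0.25, 0.3, 0.0], 0.08], [-1, [0.25, 0.3, 0.0], 0.08], [-1, [0.2, 0.35, 0.0], 0.04], [-1, [0.2, 0.3, 0.05], 0.05], [-1, [0.2, 0.3, 0.0], 0.04], [-1, [0.25, 0.3, 0.05], 0.05], [-1, [0.2, 0.3, 0.0], 0.04], [-1, [0.25, 0.3, 0.05], 0.05], [-1, [0.25, 0.25, 0.0], 0.04]]
[[-1, [0.3, 0.3, 0.05], 0.05], [-1, [0.25, 0.25, 0.0], 0.04], [-1, [0.3, 0.25, 0.05], 0.04], [-1, [0.3, 0.25, 0.0], 0.05]]
end [ 0.1894 -0.7015  0.34  ] [-3.105 -0.021 -1.36 ]
```

Call:
{"name": "apply_moves", "arguments": {"plan": [[-1,[0,0,-0.15],0],[-1,[0,0,-0.3],0],[-1,[0,0,-0.3],0],[-1,[0,0.1,-0.35],0.03],[-1,[-0.05,0.15,-0.35],0.03],[-1,[-0.05,0.15,-0.35],0.03],[-1,[0,0.15,-0.35],0.03],[-1,[0,0.2,-0.35],0.03],[-1,[-0.05,0.2,-0.35],0.03],[-1,[-0.05,0.3,-0.3],0.04],[-1,[-0.1,0.35,-0.2],0.06],[-1,[-0.05,0.4,-0.1],0.06]]}}

```text
time: 11.4
tcp_pos: [0.4281, 0.1177, 0.3601]
orientation: [3.129, -0.041, -0.025]
contact_force: [0.7, -1.2, -4.4]
gripper_width: 0.0125
grip_force: 107.4
```

Call:
{"name": "apply_moves", "arguments": {"plan": [[-1,[-0.05,0.4,-0.05],0.06],[-1,[-0.05,0.4,0],0.05],[-1,[0,0.4,-0.05],0.06],[-1,[-0.05,0.4,-0.05],0.05],[-1,[0.05,0.4,0],0.06],[-1,[0,0.4,-0.05],0.05],[-1,[0.05,0.4,0],0.08],[-1,[0.05,0.4,0],0.08],[-1,[0.1,0.4,0],0.08],[-1,[0.1,0.4,0],0.08],[-1,[0.1,0.35,0],0.08],[-1,[0.15,0.4,0],0.08]]}}

```text
time: 12.6
tcp_pos: [0.3527, -0.2608, 0.3765]
orientation: [-3.129, -0.038, -0.664]
contact_force: [2.3, 0.1, -4.9]
gripper_width: 0.0128
grip_force: 107.5
```

Call:
{"name": "apply_moves", "arguments": {"plan": [[-1,[0.2,0.35,0],0.08],[-1,[0.2,0.35,0],0.08],[-1,[0.25,0.35,0],0.08],[-1,[0.25,0.3,0],0.08],[-1,[0.25,0.3,0],0.08],[-1,[0.2,0.35,0],0.05],[-1,[0.2,0.3,0.05],0.05],[-1,[0.2,0.3,0],0.05],[-1,[0.25,0.3,0.05],0.05],[-1,[0.2,0.3,0],0.05],[-1,[0.2,0.2,0.05],0.05],[-1,[0.1,0.1,0],0.05]]}}

```text
time: 13.8
tcp_pos: [0.2449, -0.5857, 0.3633]
orientation: [-3.11, -0.022, -1.254]
contact_force: [-1.1, 1.4, -4.7]
gripper_width: 0.0124
grip_force: 107.5
```

```bash
python3 - <<'E'
from h import *
R=st();o=r.get_obs();print(o['gripper_width'],o['grip_force'],R)
t=cam('top');cv2.imwrite('pics/h.png',t['img'])
E
```

```text
q [-1.274  0.188  1.187  0.033  1.744  1.556] tcp [ 0.2449 -0.5857  0.3633] tilt 0.039 leanaz -16.9 xaxis az -71.8 t 13.8 F [-1.1  1.4 -4.7]
0.01240097016712998 107.49675750732422 [[ 0.31147858 -0.94952209  0.03726778]
 [-0.94998927 -0.31207674 -0.0113355 ]
 [ 0.02239371 -0.03187322 -0.99924102]]
```

View pics/h.png

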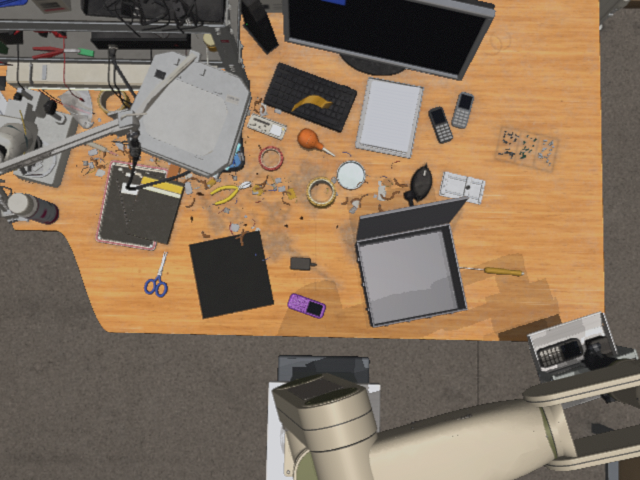

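Call:
{"name": "apply_moves", "arguments": {"plan": [[-1,[0.2,0.1,0],0.03],[-1,[0.3,0.2,0],0.03],[-1,[0.3,0.2,0],0.03],[-1,[0.3,0.2,0],0.03],[-1,[0.3,0.2,0],0.03],[-1,[0.3,0.2,0],0],[-1,[0.3,0.2,0],0],[-1,[0.3,0.2,0],0],[-1,[0.3,0.1,0],0],[-1,[0.3,0,0],0],[-1,[0.3,0,0],0]]}}

```text
time: 14.95
tcp_pos: [0.1779, -0.8304, 0.3429]
orientation: [-3.105, -0.027, -1.369]
contact_force: [-0.1, -0.9, -8.0]
gripper_width: 0.0121
grip_force: 110.9
```

```bash
python3 -c "
from h import *
st()"
```

```text
q [-1.437  1.049  0.033  0.043  2.034  1.522] tcp [ 0.1779 -0.8304  0.3429] tilt 0.046 leanaz -25.1 xaxis az -78.4 t 14.95 F [-0.1 -0.9 -8. ]
```

Call:
{"name": "apply_moves", "arguments": {"plan": [[-1,[0.3,0,0],0],[-1,[0.4,0,0],0],[-1,[0.4,0,0],0],[-1,[0.4,0,0],0],[-1,[0.4,0,0],0],[-1,[0.4,0,0],0],[-1,[0.4,0,0],0],[-1,[0.4,0,0],0]]}}

```text
time: 15.75
tcp_pos: [0.1947, -0.9145, 0.313]
orientation: [-3.104, -0.217, -1.375]
contact_force: [-0.2, 0.2, -4.3]
gripper_width: 0.0127
grip_force: 111.0
```

```bash
python3 -c "
from h import *
st()"
```

```text
q [-1.435  1.101  0.022  0.051  1.803  1.524] tcp [ 0.1947 -0.9145  0.313 ] tilt 0.22 leanaz -69.0 xaxis az -78.8 t 15.75 F [-0.2  0.2 -4.3]
```

Call:
{"name": "apply_moves", "arguments": {"plan": [[-1,[0.5,0,0],0],[-1,[0.6,0,0],0],[-1,[0.6,0,0],0],[-1,[0.6,0,0],0],[-1,[0.6,0,0],0],[-1,[0.6,0,0],0],[-1,[0.6,0,0],0],[-1,[0.6,0,0],0],[-1,[0.6,0,0],0],[-1,[0.6,0,0],0],[-1,[0.6,0,0],0],[-1,[0.6,0,0],0]]}}

```text
time: 16.95
tcp_pos: [0.2169, -1.0437, 0.3795]
orientation: [-3.095, -0.622, -1.394]
contact_force: [0.0, -0.5, -4.2]
gripper_width: 0.0125
grip_force: 111.2
```

```bash
python3 -c "
from h import *
st();print(r.get_obs()['gripper_width'])"
```

```text
q [-1.439  1.093  0.023  0.074  1.407  1.522] tcp [ 0.2169 -1.0437  0.3795] tilt 0.623 leanaz -75.3 xaxis az -79.9 t 16.95 F [ 0.  -0.5 -4.2]
0.01254294348850913
```

Call:
{"name": "apply_moves", "arguments": {"plan": [[-1,[0.6,0,0],0],[-1,[0.6,0,0],0],[-1,[0.6,0,0],0],[-1,[0.6,0,0],0],[-1,[0.6,0,0],0],[-1,[0.6,0,0],0],[-1,[0.6,0,0],0],[-1,[0.6,0,0],0],[-1,[0.6,0,0],0],[-1,[0.6,0,0],0],[-1,[0.6,0,0],0],[-1,[0.6,0,0],0]]}}

```text
time: 18.15
tcp_pos: [0.2135, -1.0748, 0.6049]
orientation: [-3.07, -0.999, -1.426]
contact_force: [0.2, -0.9, -3.3]
gripper_width: 0.0125
grip_force: 111.3
```

```bash
python3 - <<'E'
from h import *
st();print(r.get_obs()['gripper_width'])
t=cam('top');cv2.imwrite('pics/i.png',t['img'][250:,380:])
E
```

```text
q [-1.453  0.939  0.023  0.102  1.183  1.518] tcp [ 0.2135 -1.0748  0.6049] tilt 1.001 leanaz -76.8 xaxis az -81.7 t 18.15 F [ 0.2 -0.9 -3.3]
0.012503162513431242
```

View pics/i.png

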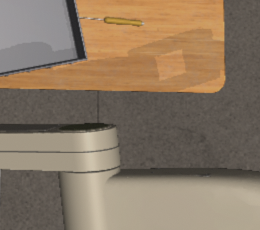

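```bash
python3 - <<'E'
from h import *
plan([((.3,-.65,.5),0),((.449,-.25,.40),0)],q=.1,step=.036,g=-1)
E
```

```text
[[-1, [-0.3, -0.2, -0.3], 0.0], [-1, [-0.3, -0.1, -0.2], 0.0], [-1, [-0.3, -0.2, -0.3], 0.0], [-1, [-0.3, -0.1, -0.3], 0.0], [-1, [-0.3, -0.2, -0.2], 0.0], [-1, [-0.3, -0.2, -0.3], 0.0], [-1, [-0.3, -0.1, -0.2], 0.0], [-1, [-0.3, -0.2, -0.3], 0.0], [-1, [-0.3, -0.1, -0.3], 0.0], [-1, [-0.3, -0.2, -0.2], 0.0], [-1, [-0.3, -0.2, -0.3], 0.0], [-1, [-0.3, -0.1, -0.3], 0.0]]
[[-1, [-0.3, -0.2, -0.2], 0.0], [-1, [-0.3, -0.2, -0.2], 0.0], [-1, [-0.2, -0.2, -0.3], 0.0], [-1, [-0.3, -0.2, -0.2], 0.0], [-1, [-0.3, -0.3, -0.3], 0.0], [-1, [-0.3, -0.2, -0.2], 0.0], [-1, [-0.2, -0.2, -0.2], 0.0], [-1, [-0.3, -0.2, -0.3], 0.0], [-1, [-0.3, -0.2, -0.2], 0.0], [-1, [-0.3, -0.2, -0.3], 0.0], [-1, [-0.2, -0.2, -0.2], 0.0], [-1, [-0.3, -0.2, -0.2], 0.0]]
[[-1, [-0.3, -0.3, -0.3], 0.0], [-1, [-0.3, -0.2, -0.2], 0.0]]
end [ 0.4507 -0.2483  0.3964] [-3.07  -1.006 -1.427]
```

Call:
{"name": "apply_moves", "arguments": {"plan": [[-1,[-0.2,-0.1,-0.2],0],[-1,[-0.3,-0.1,-0.2],0],[-1,[-0.3,-0.2,-0.3],0],[-1,[-0.3,-0.2,-0.3],0],[-1,[-0.3,-0.2,-0.3],0],[-1,[-0.3,-0.2,-0.3],0],[-1,[-0.3,-0.1,-0.2],0],[-1,[-0.3,-0.2,-0.3],0],[-1,[-0.3,-0.1,-0.3],0],[-1,[-0.3,-0.2,-0.2],0],[-1,[-0.3,-0.2,-0.3],0],[-1,[-0.3,-0.1,-0.3],0]]}}

```text
time: 19.4
tcp_pos: [0.2893, -0.7087, 0.5216]
orientation: [-3.068, -0.997, -1.427]
contact_force: [0.7, -0.5, -3.1]
gripper_width: 0.0125
grip_force: 111.3
```

```bash
python3 - <<'E'
from h import *
st()
plan([((.449,-.25,.38),0)],q=.1,step=.036,g=-1)
E
```

```text
q [-1.191 -0.255  1.636 -0.179  0.775  1.828] tcp [ 0.2893 -0.7087  0.5216] tilt 0.999 leanaz -76.7 xaxis az -81.8 t 19.4 F [ 0.7 -0.5 -3.1]
[[-1, [-0.3, -0.2, -0.2], 0.0], [-1, [-0.3, -0.2, -0.2], 0.0], [-1, [-0.3, -0.2, -0.3], 0.0], [-1, [-0.3, -0.2, -0.2], 0.0], [-1, [-0.3, -0.2, -0.2], 0.0], [-1, [-0.3, -0.2, -0.2], 0.0], [-1, [-0.3, -0.2, -0.3], 0.0], [-1, [-0.3, -0.2, -0.2], 0.0], [-1, [-0.2, -0.2, -0.2], 0.0], [-1, [-0.3, -0.2, -0.2], 0.0], [-1, [-0.3, -0.2, -0.3], 0.0], [-1, [-0.3, -0.2, -0.2], 0.0]]
[[-1, [-0.3, -0.2, -0.2], 0.0], [-1, [-0.3, -0.2, -0.2], 0.0], [-1, [-0.3, -0.3, -0.2], 0.0]]
end [ 0.4537 -0.253   0.3788] [-3.068 -0.997 -1.427]
```

Call:
{"name": "apply_moves", "arguments": {"plan": [[-1,[-0.3,-0.2,-0.2],0],[-1,[-0.3,-0.2,-0.2],0],[-1,[-0.3,-0.2,-0.3],0],[-1,[-0.3,-0.2,-0.2],0],[-1,[-0.3,-0.2,-0.2],0],[-1,[-0.3,-0.2,-0.2],0],[-1,[-0.3,-0.2,-0.3],0],[-1,[-0.3,-0.2,-0.2],0],[-1,[-0.2,-0.2,-0.2],0],[-1,[-0.3,-0.2,-0.2],0],[-1,[-0.3,-0.2,-0.2],0],[-1,[-0.2,-0.1,-0.1],0]]}}

```text
time: 20.6
tcp_pos: [0.3967, -0.3728, 0.4182]
orientation: [-3.078, -0.977, -1.389]
contact_force: [0.6, -0.1, -3.7]
gripper_width: 0.0124
grip_force: 111.3
```

```bash
python3 - <<'E'
from h import *
st()
plan([((.449,-.25,.33),0)],q=.1,step=.036,g=-1)
t=cam('top');cv2.imwrite('pics/j.png',cv2.resize(t['img'][170:350,320:560],(800,600)))
E
```

```text
q [-0.403 -0.677  2.108 -0.809  1.13   2.657] tcp [ 0.3967 -0.3728  0.4182] tilt 0.978 leanaz -75.2 xaxis az -79.6 t 20.6 F [ 0.6 -0.1 -3.7]
[[-1, [-0.3, -0.2, -0.1], 0.0], [-1, [-0.4, -0.2, -0.1], 0.0], [-1, [-0.3, -0.2, -0.1], 0.0], [-1, [-0.4, -0.2, -0.1], 0.0], [-1, [-0.3, -0.2, -0.1], 0.0]]
end [ 0.4523 -0.2472  0.3307] [-3.078 -0.977 -1.389]
```

View pics/j.png

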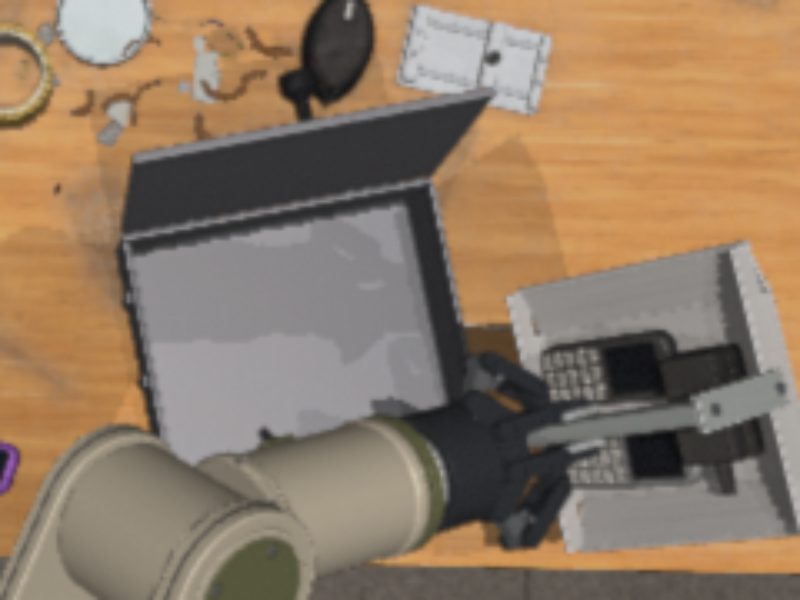

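```bash
python3 - <<'E'
from h import *
plan([((.425,-.34,.38),-6),((.455,-.29,.335),-8)],q=.1,step=.022,g=-1)
E
```

```text
[[-1, [-0.2, -0.1, 0.0], -0.04], [-1, [-0.2, -0.2, 0.0], -0.05], [-1, [-0.2, -0.1, 0.0], -0.04], [-1, [-0.2, -0.2, 0.0], -0.04], [-1, [-0.1, -0.1, 0.0], -0.05], [-1, [-0.2, -0.2, -0.1], -0.04], [-1, [-0.1, -0.1, 0.0], -0.05]]
end [ 0.4529 -0.2925  0.3389] [ 2.856 -0.948 -0.965]
```

Call:
{"name": "apply_moves", "arguments": {"plan": [[-1,[0,0,0],-0.1],[-1,[-0.2,-0.1,0],-0.05],[-1,[-0.2,-0.2,0],-0.05],[-1,[-0.2,-0.1,0],-0.04],[-1,[-0.2,-0.2,0],-0.04],[-1,[-0.1,-0.1,0],-0.04],[-1,[-0.2,-0.2,0],-0.04],[-1,[-0.1,-0.1,0],-0.04]]}}

```text
time: 21.45
tcp_pos: [0.4414, -0.3045, 0.3337]
orientation: [2.762, -0.916, -0.844]
contact_force: [0.9, 0.6, -4.0]
gripper_width: 0.0126
grip_force: 111.3
```

```bash
cat >> h.py <<'E'
def tray():
    o=r.get_obs();R=Ro.from_euler('xyz',o['orientation']).as_matrix();b=np.array(o['tcp_pos'])-.019*R[:,2]
    c=np.array([.454,-.228,0]);Z=Ro.from_euler('z',.2).as_matrix()
    for n,p in (('bar',(0,0,0)),('-x+y',(-.099,.095,.081)),('-x-y',(-.099,-.095,.081)),('+x+y',(.099,.095,.081)),('+x-y',(.099,-.095,.081))):
        print(n,'in case frame',np.round(Z.T@(b+R@np.array(p)-c),3))
    print('down in tool',np.round(R.T@[0,0,-1],2))
E
python3 - <<'E'
from h import *
st();tray()
E
```

```text
q [-0.179 -0.535  2.167 -0.942  1.175  2.658] tcp [ 0.4414 -0.3045  0.3337] tilt 0.97 leanaz -75.1 xaxis az -48.4 t 21.45 F [ 0.9  0.6 -4. ]
bar in case frame [-0.029 -0.057  0.344]
-x+y in case frame [-0.145 -0.092  0.242]
-x-y in case frame [ 0.036 -0.051  0.199]
+x+y in case frame [-0.084 -0.196  0.399]
+x-y in case frame [ 0.096 -0.155  0.356]
down in tool [-0.79 -0.23  0.57]
```

Call:
{"name": "apply_moves", "arguments": {"plan": [[-1,[-0.1,0,0.1],-0.08],[-1,[-0.1,0,0.1],-0.08],[-1,[-0.1,-0.1,0],-0.08],[-1,[0,0,0],-0.08],[-1,[0,0,0],-0.08],[-1,[0,0,0],-0.08]]}}

```text
time: 22.05
tcp_pos: [0.4404, -0.3037, 0.304]
orientation: [2.414, -0.713, -0.372]
contact_force: [0.2, -0.3, -3.8]
gripper_width: 0.0127
grip_force: 111.3
```

```bash
python3 - <<'E'
from h import *
st();tray();plan([((.46,-.297,.31),0)],q=.05,g=-1)
E
```

```text
q [-0.177 -0.517  2.21  -0.965  1.141  2.335] tcp [ 0.4404 -0.3037  0.304 ] tilt 0.971 leanaz -75.1 xaxis az -21.3 t 22.05 F [ 0.2 -0.3 -3.8]
bar in case frame [-0.029 -0.056  0.315]
-x+y in case frame [-0.161 -0.119  0.252]
-x-y in case frame [-0.015 -0.045  0.156]
+x+y in case frame [-0.036 -0.2    0.382]
+x-y in case frame [ 0.111 -0.126  0.286]
down in tool [-0.65 -0.5   0.56]
[[-1, [0.2, -0.15, -0.05], 0.0]]
end [ 0.4589 -0.2984  0.3107] [ 2.414 -0.713 -0.372]
```

Call:
{"name": "apply_moves", "arguments": {"plan": [[-1,[0.1,0,0],-0.08],[-1,[0,0,0],-0.08],[-1,[0.1,0,0],-0.08],[-1,[0,0,0],-0.08],[-1,[0,0,0],-0.08],[-1,[0,0,0],-0.08],[-1,[0,0,0],-0.08],[-1,[0,0,0],-0.08],[-1,[0,0,0],-0.08],[-1,[0,0,0],-0.08]]}}

```text
time: 23.05
tcp_pos: [0.4525, -0.3078, 0.315]
orientation: [2.19, -0.237, 0.096]
contact_force: [-0.2, 1.0, -1.4]
gripper_width: 0.0126
grip_force: 111.4
```

```bash
python3 - <<'E'
from h import *
st();tray()
E
```

```text
q [-0.182 -0.482  2.168 -0.962  1.142  1.698] tcp [ 0.4525 -0.3078  0.315 ] tilt 0.972 leanaz -75.0 xaxis az 5.5 t 23.05 F [-0.2  1.  -1.4]
bar in case frame [-0.018 -0.062  0.326]
-x+y in case frame [-0.134 -0.172  0.332]
-x-y in case frame [-0.086 -0.066  0.182]
+x+y in case frame [ 0.058 -0.192  0.378]
+x-y in case frame [ 0.105 -0.086  0.228]
down in tool [-0.23 -0.79  0.56]
```

Call:
{"name": "apply_moves", "arguments": {"plan": [[-1,[0,0,0],-0.1],[-1,[0,0,0],-0.1],[-1,[0,0,0],-0.1],[-1,[0,0,0],-0.05],[-1,[0,0,0],0],[-1,[0,0,0],0]]}}

```text
time: 23.65
tcp_pos: [0.4523, -0.3077, 0.3146]
orientation: [2.171, -0.014, 0.252]
contact_force: [0.3, 0.2, -2.6]
gripper_width: 0.0126
grip_force: 111.4
```

```bash
python3 - <<'E'
from h import *
st();tray()
t=cam('top');cv2.imwrite('pics/k.png',cv2.resize(t['img'][170:350,320:560],(800,600)))
plan([((.43,-.25,.42),0),((.42,0.05,.45),-35),((.2,.42,.45),-35),((-.1,.6,.40),-20)],q=.1,step=.046,g=-1)
E
```

```text
q [-0.182 -0.482  2.168 -0.962  1.142  1.427] tcp [ 0.4523 -0.3077  0.3146] tilt 0.971 leanaz -75.0 xaxis az 14.4 t 23.65 F [ 0.3  0.2 -2.6]
bar in case frame [-0.018 -0.062  0.325]
-x+y in case frame [-0.112 -0.188  0.357]
-x-y in case frame [-0.115 -0.08   0.2  ]
+x+y in case frame [ 0.086 -0.177  0.359]
+x-y in case frame [ 0.083 -0.07   0.202]
down in tool [-0.01 -0.83  0.56]
[[-1, [0.0, 0.2, -0.5], 0.0], [-1, [0.0, 0.2, -0.4], 0.0], [-1, [-0.1, 0.3, -0.5], 0.0], [-1, [0.1, -0.3, -0.5], -0.11], [-1, [0.2, -0.2, -0.4], -0.11], [-1, [0.1, -0.2, -0.5], -0.11], [-1, [0.2, -0.3, -0.4], -0.11], [-1, [0.2, -0.2, -0.5], -0.12], [-1, [0.2, -0.1, -0.4], -0.11], [-1, [0.3, -0.2, -0.5], -0.11], [-1, [0.0, -0.3, -0.4], -0.08], [-1, [0.1, -0.3, -0.5], -0.08]]
[[-1, [0.1, -0.4, -0.4], -0.07], [-1, [0.1, -0.3, -0.4], -0.08], [-1, [0.1, -0.3, -0.4], -0.08], [-1, [0.1, -0.3, -0.5], -0.08], [-1, [0.2, -0.3, -0.4], -0.07], [-1, [0.1, -0.2, -0.4], -0.08], [-1, [0.2, -0.3, -0.5], -0.08], [-1, [0.2, -0.3, -0.4], -0.08], [-1, [0.1, -0.5, -0.3], -0.06], [-1, [0.2, -0.4, -0.3], -0.05], [-1, [0.2, -0.4, -0.2], -0.06], [-1, [0.2, -0.5, -0.3], -0.05]]
[[-1, [0.2, -0.4, -0.3], -0.06], [-1, [0.2, -0.4, -0.3], -0.05], [-1, [0.3, -0.4, -0.2], -0.06], [-1, [0.2, -0.4, -0.3], -0.05]]
end [-0.0997  0.5971  0.401 ] [3.118 0.971 1.803]
```

Call:
{"name": "apply_moves", "arguments": {"plan": [[-1,[0,0,0],0],[-1,[0,0,0],0]]}}

```text
time: 23.9
tcp_pos: [0.452, -0.3076, 0.314]
orientation: [2.171, -0.012, 0.252]
contact_force: [0.6, -0.5, -1.9]
gripper_width: 0.0126
grip_force: 111.4
```

View pics/k.png

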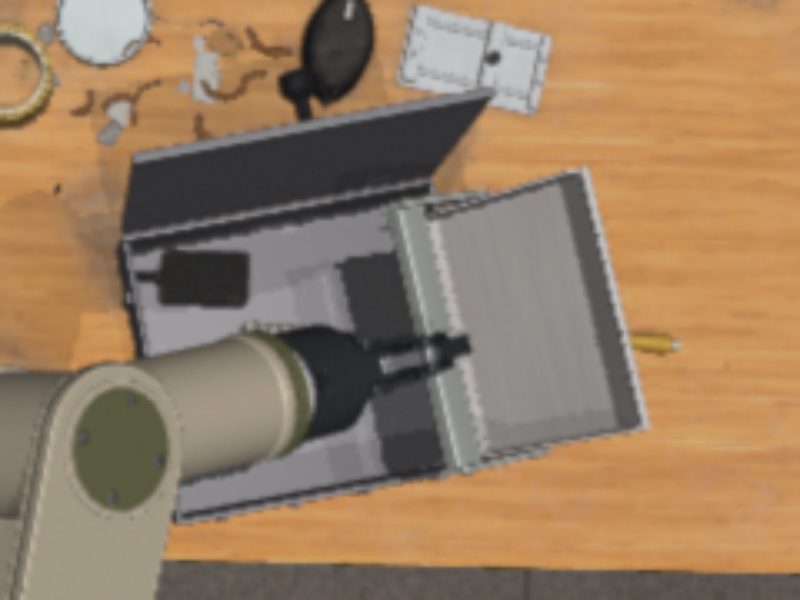

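Call:
{"name": "apply_moves", "arguments": {"plan": [[-1,[0,0.2,-0.5],0],[-1,[0,0.2,-0.4],0],[-1,[-0.1,0.3,-0.5],0],[-1,[0.1,-0.3,-0.5],-0.11],[-1,[0.2,-0.2,-0.4],-0.11],[-1,[0.1,-0.2,-0.5],-0.11],[-1,[0.2,-0.3,-0.4],-0.11],[-1,[0.2,-0.2,-0.5],-0.12],[-1,[0.2,-0.1,-0.4],-0.11],[-1,[0.3,-0.2,-0.5],-0.11],[-1,[0,-0.3,-0.4],-0.08],[-1,[0.1,-0.3,-0.5],-0.08]]}}

```text
time: 25.1
tcp_pos: [0.3789, 0.1279, 0.4528]
orientation: [2.312, 0.58, 0.725]
contact_force: [1.0, 0.7, -0.2]
gripper_width: 0.0124
grip_force: 111.4
```

```bash
python3 - <<'E'
from h import *
st()
plan([((.25,.42,.45),-35),((0,.6,.40),-20)],q=.1,step=.046,g=-1)
t=cam('top');cv2.imwrite('pics/l.png',t['img']);m=t['img'][225:325,355:466].astype(int).sum(2)
C=[onz(t,357.5,241.75,.11)]
g=(m<120).astype(np.uint8)
n,l,s,c=cv2.connectedComponentsWithStats(g)
for i in range(1,n):
    if s[i,4]>60: print(s[i]+[355,225,0,0,0],c[i]+[355,225])
E
```

```text
q [ 0.848 -0.116  1.623 -0.91   2.086  1.147] tcp [0.3789 0.1279 0.4528] tilt 0.971 leanaz -75.1 xaxis az 41.5 t 25.1 F [ 1.   0.7 -0.2]
[[-1, [0.1, -0.3, -0.5], -0.11], [-1, [0.2, -0.3, -0.4], -0.11], [-1, [0.2, -0.2, -0.5], -0.11], [-1, [0.2, -0.3, -0.4], -0.11], [-1, [0.3, -0.2, -0.5], -0.12], [-1, [0.2, -0.2, -0.5], -0.11], [-1, [0.3, -0.2, -0.4], -0.11], [-1, [0.2, -0.4, -0.3], -0.06], [-1, [0.3, -0.4, -0.3], -0.07], [-1, [0.2, -0.4, -0.3], -0.06], [-1, [0.3, -0.4, -0.3], -0.06], [-1, [0.3, -0.3, -0.3], -0.07]]
[[-1, [0.4, -0.4, -0.3], -0.06], [-1, [0.3, -0.3, -0.3], -0.06]]
end [0.0013 0.5973 0.3987] [-2.977  0.962  2.031]
[413 269  14   9  97] [419.42268041 273.08247423]
[397 281  15  13 130] [403.7 286.3]
```

```bash
python3 - <<'E'
from h import *
plan([((.25,.38,.38),-12),((.05,.53,.33),-10)],q=.1,step=.046,g=-1)
E
```

```text
[[-1, [0.2, -0.4, -0.3], -0.04], [-1, [0.2, -0.3, -0.4], -0.04], [-1, [0.2, -0.3, -0.3], -0.03], [-1, [0.2, -0.4, -0.3], -0.04], [-1, [0.2, -0.3, -0.3], -0.04], [-1, [0.2, -0.3, -0.4], -0.04], [-1, [0.3, -0.3, -0.3], -0.04], [-1, [0.1, -0.5, -0.3], -0.04], [-1, [0.0, -0.4, -0.3], -0.03], [-1, [0.1, -0.5, -0.2], -0.04], [-1, [0.1, -0.4, -0.3], -0.04], [-1, [0.1, -0.4, -0.3], -0.04]]
[[-1, [0.2, -0.5, -0.3], -0.03]]
end [0.0491 0.5335 0.3297] [2.573 0.834 1.122]
```

Call:
{"name": "apply_moves", "arguments": {"plan": [[-1,[0.2,-0.4,-0.3],-0.04],[-1,[0.2,-0.3,-0.4],-0.04],[-1,[0.2,-0.3,-0.3],-0.04],[-1,[0.2,-0.4,-0.3],-0.04],[-1,[0.2,-0.3,-0.3],-0.04],[-1,[0.2,-0.3,-0.4],-0.04],[-1,[0.3,-0.3,-0.3],-0.04],[-1,[0.1,-0.5,-0.3],-0.04],[-1,[0,-0.4,-0.3],-0.04],[-1,[0.1,-0.5,-0.2],-0.04],[-1,[0.1,-0.4,-0.3],-0.04],[-1,[0.1,-0.4,-0.3],-0.04]]}}

```text
time: 26.35
tcp_pos: [0.0892, 0.4995, 0.3423]
orientation: [2.558, 0.827, 1.101]
contact_force: [0.2, 0.6, -0.7]
gripper_width: 0.0129
grip_force: 111.3
```

```bash
python3 - <<'E'
from h import *
R=st()
print('out az105 in tool',np.round(R.T@[np.cos(1.83),np.sin(1.83),0],2),'down',np.round(R.T@[0,0,-1],2))
E
```

```text
q [ 1.492  0.689  0.87  -0.461  2.473  1.471] tcp [0.0892 0.4995 0.3423] tilt 0.97 leanaz -75.0 xaxis az 63.1 t 26.35 F [ 0.2  0.6 -0.7]
out az105 in tool [ 0.5  -0.25 -0.83] down [ 0.74 -0.37  0.56]
```

Call:
{"name": "apply_moves", "arguments": {"plan": [[-1,[0.3,-0.1,-0.4],0],[-1,[0.3,-0.1,-0.4],0],[-1,[0.3,-0.1,-0.4],0],[-1,[0.2,-0.1,-0.3],0],[-1,[0.2,-0.1,-0.3],0],[-1,[0.2,-0.1,-0.3],0]]}}

```text
time: 26.95
tcp_pos: [0.055, 0.6101, 0.3235]
orientation: [2.549, 0.827, 1.105]
contact_force: [0.3, -0.1, -2.5]
gripper_width: 0.0127
grip_force: 111.6
```

```bash
python3 - <<'E'
from h import *
R=st()
print('out az105 in tool',np.round(R.T@[np.cos(1.83),np.sin(1.83),0],2),'down',np.round(R.T@[0,0,-1],2))
E
```

```text
q [ 1.544  1.258  0.027 -0.661  2.729  1.253] tcp [0.055  0.6101 0.3235] tilt 0.974 leanaz -74.3 xaxis az 63.3 t 26.95 F [ 0.3 -0.1 -2.5]
out az105 in tool [ 0.51 -0.24 -0.83] down [ 0.74 -0.38  0.56]
```

Call:
{"name": "apply_moves", "arguments": {"plan": [[-1,[0.3,-0.15,0],0],[-1,[0.4,-0.2,0],0],[-1,[0.5,-0.25,0],0],[-1,[0.5,-0.25,0],0],[-1,[0.5,-0.25,0],0],[-1,[0.5,-0.25,0],0]]}}

```text
time: 27.55
tcp_pos: [-0.0167, 0.6065, 0.2007]
orientation: [2.493, 0.92, 0.998]
contact_force: [0.4, 0.3, -2.1]
gripper_width: 0.0127
grip_force: 111.5
```

```bash
python3 - <<'E'
from h import *
R=st()
print('out az105 in tool',np.round(R.T@[np.cos(1.83),np.sin(1.83),0],2),'down',np.round(R.T@[0,0,-1],2))
E
```

```text
q [ 1.598  1.427  0.023 -0.358  2.73   1.593] tcp [-0.0167  0.6065  0.2007] tilt 1.067 leanaz -79.2 xaxis az 57.2 t 27.55 F [ 0.4  0.3 -2.1]
out az105 in tool [ 0.41 -0.27 -0.87] down [ 0.8  -0.37  0.48]
```

Call:
{"name": "apply_moves", "arguments": {"plan": [[-1,[0.25,-0.15,-0.5],0],[-1,[0.25,-0.15,-0.5],0],[-1,[0.25,-0.15,-0.5],0],[-1,[0.25,-0.15,-0.5],0],[-1,[0.25,-0.15,-0.5],0],[-1,[0.25,-0.15,-0.5],0]]}}

```text
time: 28.15
tcp_pos: [-0.0644, 0.6082, 0.2181]
orientation: [2.552, 0.883, 1.042]
contact_force: [-1.1, -0.7, -1.7]
gripper_width: 0.0127
grip_force: 111.5
```

```bash
python3 - <<'E'
from h import *
R=st()
print('out az105 in tool',np.round(R.T@[np.cos(1.83),np.sin(1.83),0],2),'down',np.round(R.T@[0,0,-1],2))
E
```

```text
q [ 1.647  1.39   0.022 -0.233  2.731  1.728] tcp [-0.0644  0.6082  0.2181] tilt 1.015 leanaz -79.4 xaxis az 59.7 t 28.15 F [-1.1 -0.7 -1.7]
out az105 in tool [ 0.45 -0.29 -0.85] down [ 0.77 -0.35  0.53]
```

Call:
{"name": "apply_moves", "arguments": {"plan": [[-1,[-0.1,0,-0.5],0],[-1,[-0.1,0,-0.5],0],[-1,[-0.1,0,-0.6],0],[-1,[-0.1,0,-0.6],0],[-1,[-0.1,0,-0.6],0],[-1,[-0.1,0,-0.6],0]]}}

```text
time: 28.75
tcp_pos: [-0.0835, 0.6139, 0.323]
orientation: [2.68, 0.737, 1.165]
contact_force: [-0.3, -0.1, -1.2]
gripper_width: 0.0122
grip_force: 111.5
```

```bash
python3 - <<'E'
from h import *
R=st()
print('out az105 in tool',np.round(R.T@[np.cos(1.83),np.sin(1.83),0],2),'down',np.round(R.T@[0,0,-1],2))
E
```

```text
q [ 1.678  1.22   0.023 -0.234  2.731  1.73 ] tcp [-0.0835  0.6139  0.323 ] tilt 0.846 leanaz -76.8 xaxis az 66.7 t 28.75 F [-0.3 -0.1 -1.2]
out az105 in tool [ 0.58 -0.32 -0.75] down [ 0.67 -0.33  0.66]
```

Call:
{"name": "apply_moves", "arguments": {"plan": [[-1,[-0.05,0,-0.6],0],[-1,[-0.05,0,-0.6],0],[-1,[-0.05,0,-0.6],0],[-1,[-0.05,0,-0.6],0],[-1,[-0.05,0,-0.6],0],[-1,[-0.05,0,-0.6],0],[-1,[0,0,-0.6],0],[-1,[0,0,-0.6],0],[-1,[0,0,-0.6],0],[-1,[0,0,-0.6],0],[-1,[0,0,-0.6],0],[-1,[0,0,-0.6],0]]}}

```text
time: 29.95
tcp_pos: [-0.1012, 0.5788, 0.5126]
orientation: [2.831, 0.457, 1.302]
contact_force: [-0.5, 0.1, -1.8]
gripper_width: 0.0124
grip_force: 111.4
```

```bash
python3 - <<'E'
from h import *
R=st()
print('out az105 in tool',np.round(R.T@[np.cos(1.83),np.sin(1.83),0],2),'down',np.round(R.T@[0,0,-1],2))
E
```

```text
q [ 1.723  0.91   0.023 -0.272  2.731  1.699] tcp [-0.1012  0.5788  0.5126] tilt 0.546 leanaz -69.4 xaxis az 74.6 t 29.95 F [-0.5  0.1 -1.8]
out az105 in tool [ 0.78 -0.36 -0.52] down [ 0.44 -0.27  0.85]
```

Call:
{"name": "apply_moves", "arguments": {"plan": [[-1,[0.45,-0.25,-0.3],0],[-1,[0.45,-0.25,-0.3],0],[-1,[0.45,-0.25,-0.3],0],[-1,[0.45,-0.25,-0.3],0],[-1,[0.5,-0.25,-0.2],0],[-1,[0.5,-0.25,-0.2],0],[-1,[0.5,-0.25,-0.2],0],[-1,[0.5,-0.25,-0.2],0],[-1,[0.5,-0.25,-0.1],0],[-1,[0.5,-0.25,-0.1],0]]}}

```text
time: 30.95
tcp_pos: [-0.1529, 0.597, 0.3991]
orientation: [2.779, 0.621, 1.236]
contact_force: [0.1, -0.2, -1.2]
gripper_width: 0.0126
grip_force: 111.5
```

```bash
python3 - <<'E'
from h import *
R=st()
print('down',np.round(R.T@[0,0,-1],2))
E
```

```text
q [ 1.759  1.092  0.023 -0.089  2.731  1.908] tcp [-0.1529  0.597   0.3991] tilt 0.706 leanaz -76.1 xaxis az 70.8 t 30.95 F [ 0.1 -0.2 -1.2]
down [ 0.58 -0.29  0.76]
```

Call:
{"name": "apply_moves", "arguments": {"plan": [[-1,[-0.1,0,-0.6],0],[-1,[-0.1,0,-0.6],0],[-1,[-0.1,0,-0.6],0],[-1,[-0.1,0,-0.6],0],[-1,[-0.1,0,-0.6],0],[-1,[-0.1,0,-0.6],0],[-1,[-0.1,0,-0.6],0],[-1,[-0.1,0,-0.6],0],[-1,[-0.1,0,-0.6],0],[-1,[-0.1,0,-0.6],0],[-1,[-0.1,0,-0.6],0],[-1,[-0.1,0,-0.6],0]]}}

```text
time: 32.15
tcp_pos: [-0.1665, 0.5226, 0.6117]
orientation: [2.974, 0.3, 1.334]
contact_force: [-0.8, 0.4, -1.3]
gripper_width: 0.0126
grip_force: 111.4
```

```bash
python3 - <<'E'
from h import *
R=st()
print('down',np.round(R.T@[0,0,-1],2))
E
```

```text
q [ 1.798  0.729  0.023 -0.046  2.731  1.971] tcp [-0.1665  0.5226  0.6117] tilt 0.343 leanaz -73.9 xaxis az 76.4 t 32.15 F [-0.8  0.4 -1.3]
down [ 0.3  -0.16  0.94]
```

Call:
{"name": "apply_moves", "arguments": {"plan": [[-1,[-0.2,0.1,-0.6],0],[-1,[-0.2,0.1,-0.6],0],[-1,[-0.2,0.1,-0.6],0],[-1,[-0.2,0.1,-0.6],0],[-1,[-0.2,0.1,-0.6],0],[-1,[-0.2,0.1,-0.6],0],[-1,[-0.2,0.1,-0.6],0],[-1,[-0.2,0.1,-0.6],0]]}}

```text
time: 32.95
tcp_pos: [-0.1366, 0.4209, 0.7548]
orientation: [3.09, 0.038, 1.362]
contact_force: [-0.1, -0.1, -1.9]
gripper_width: 0.0122
grip_force: 111.4
```

```bash
python3 - <<'E'
from h import *
R=st()
print('down',np.round(R.T@[0,0,-1],2))
E
```

```text
q [ 1.794  0.442  0.023 -0.077  2.731  1.932] tcp [-0.1366  0.4209  0.7548] tilt 0.064 leanaz -48.4 xaxis az 78.1 t 32.95 F [-0.1 -0.1 -1.9]
down [ 0.04 -0.05  1.  ]
```

Call:
{"name": "apply_moves", "arguments": {"plan": [[-1,[-0.2,0.1,-0.6],0],[-1,[0.2,0,0.3],0.05]]}}

```text
time: 33.15
tcp_pos: [-0.1289, 0.4128, 0.7607]
orientation: [3.111, -0.014, 1.334]
contact_force: [0.2, -0.0, 1.1]
gripper_width: 0.0126
grip_force: 111.6
```

```bash
python3 - <<'E'
from h import *
R=st();print(R[:2,2])
plan([((.1,.45,.45),30),((.4496,.277,.2),32)],q=.1,step=.046,g=-1)
E
```

```text
q [ 1.783  0.301  0.203 -0.07   2.637  1.959] tcp [-0.1289  0.4128  0.7607] tilt 0.034 leanaz 11.5 xaxis az 76.5 t 33.15 F [ 0.2 -0.   1.1]
[0.03296029 0.00672223]
[[-1, [0.1, 0.3, 0.4], 0.07], [-1, [0.2, 0.3, 0.5], 0.08], [-1, [0.1, 0.2, 0.4], 0.07], [-1, [0.2, 0.3, 0.5], 0.08], [-1, [0.1, 0.2, 0.4], 0.07], [-1, [0.2, 0.3, 0.5], 0.07], [-1, [0.3, 0.2, 0.4], 0.08], [-1, [0.2, 0.2, 0.4], 0.07], [-1, [0.2, 0.2, 0.5], 0.08], [-1, [0.1, 0.4, 0.3], 0.06], [-1, [0.2, 0.4, 0.3], 0.07], [-1, [0.1, 0.4, 0.3], 0.06]]
[[-1, [0.2, 0.4, 0.3], 0.07], [-1, [0.2, 0.4, 0.3], 0.06], [-1, [0.3, 0.4, 0.3], 0.07], [-1, [0.2, 0.4, 0.3], 0.06], [-1, [0.3, 0.3, 0.3], 0.07], [-1, [0.2, 0.3, 0.2], 0.06], [-1, [0.3, 0.4, 0.3], 0.07], [-1, [0.4, 0.3, 0.3], 0.06]]
end [0.4538 0.2748 0.2027] [ 3.14  -0.034  0.25 ]
```

Call:
{"name": "apply_moves", "arguments": {"plan": [[-1,[0.1,0.3,0.4],0.07],[-1,[0.2,0.3,0.5],0.08],[-1,[0.1,0.2,0.4],0.07],[-1,[0.2,0.3,0.5],0.08],[-1,[0.1,0.2,0.4],0.07],[-1,[0.2,0.3,0.5],0.07],[-1,[0.3,0.2,0.4],0.08],[-1,[0.2,0.2,0.4],0.07],[-1,[0.2,0.2,0.5],0.08],[-1,[0.1,0.4,0.3],0.06],[-1,[0.2,0.4,0.3],0.07],[-1,[0.1,0.4,0.3],0.06]]}}

```text
time: 34.35
tcp_pos: [0.1789, 0.408, 0.3905]
orientation: [3.106, -0.02, 0.686]
contact_force: [0.7, -0.1, -2.0]
gripper_width: 0.0124
grip_force: 111.6
```

```bash
python3 - <<'E'
from h import *
R=st()
plan([((.447,.277,.2),24)],q=.1,step=.04,g=-1)
E
```

```text
q [ 1.076 -0.298  1.607 -0.042  1.828  1.95 ] tcp [0.1789 0.408  0.3905] tilt 0.041 leanaz -21.0 xaxis az 39.3 t 34.35 F [ 0.7 -0.1 -2. ]
[[-1, [0.2, 0.4, 0.3], 0.06], [-1, [0.2, 0.3, 0.3], 0.06], [-1, [0.2, 0.4, 0.2], 0.06], [-1, [0.2, 0.3, 0.3], 0.06], [-1, [0.2, 0.4, 0.3], 0.06], [-1, [0.3, 0.3, 0.3], 0.06], [-1, [0.2, 0.3, 0.3], 0.05], [-1, [0.3, 0.3, 0.3], 0.06], [-1, [0.3, 0.3, 0.2], 0.06]]
end [0.4501 0.2741 0.2027] [ 3.117 -0.033  0.27 ]
```

Call:
{"name": "apply_moves", "arguments": {"plan": [[-1,[0.2,0.4,0.3],0.06],[-1,[0.2,0.3,0.3],0.06],[-1,[0.2,0.4,0.2],0.06],[-1,[0.2,0.3,0.3],0.06],[-1,[0.2,0.4,0.3],0.06],[-1,[0.3,0.3,0.3],0.06],[-1,[0.2,0.3,0.3],0.06],[-1,[0.3,0.3,0.3],0.06],[-1,[0.3,0.3,0.2],0.08],[-1,[0,0,0],0]]}}

```text
time: 35.35
tcp_pos: [0.4503, 0.2721, 0.201]
orientation: [3.116, -0.03, 0.243]
contact_force: [-0.8, -0.3, -2.2]
gripper_width: 0.0127
grip_force: 111.3
```

```bash
python3 - <<'E'
from h import *
R=st()
plan([((.4496,.2769,.12),0),((.4496,.2769,.083),0)],q=.05,step=.03,g=-1)
E
```

```text
q [ 0.468 -0.075  1.753 -0.032  1.44   1.8  ] tcp [0.4503 0.2721 0.201 ] tilt 0.04 leanaz -26.6 xaxis az 13.9 t 35.35 F [-0.8 -0.3 -2.2]
[[-1, [0.0, -0.05, 0.35], 0.0], [-1, [0.0, 0.0, 0.3], 0.0], [-1, [0.0, -0.05, 0.35], 0.0], [-1, [0.0, 0.0, 0.25], 0.0], [-1, [-0.05, 0.0, 0.2], 0.0]]
end [0.4486 0.2768 0.0847] [ 3.116 -0.03   0.243]
```

Lower to just above the mat and check the tray's attitude numerically by the force at touch.

Call:
{"name": "apply_moves", "arguments": {"plan": [[-1,[0,-0.05,0.35],0],[-1,[0,0,0.3],0],[-1,[0,-0.05,0.35],0],[-1,[0,0,0.25],0],[-1,[-0.05,0,0.1],0],[-1,[0,0,0.05],0],[-1,[0,0,0],0]]}}

```text
time: 36.05
tcp_pos: [0.4475, 0.2804, 0.0921]
orientation: [3.118, -0.034, 0.249]
contact_force: [0.5, 0.3, -2.1]
gripper_width: 0.0124
grip_force: 111.2
```

Call:
{"name": "apply_moves", "arguments": {"plan": [[-1,[0,0,0.05],0],[-1,[0,0,0.05],0],[-1,[0,0,0],0]]}}

```text
time: 36.35
tcp_pos: [0.4478, 0.28, 0.0833]
orientation: [3.118, -0.033, 0.248]
contact_force: [0.1, -0.1, -2.2]
gripper_width: 0.0123
grip_force: 111.2
```

Call:
{"name": "apply_moves", "arguments": {"plan": [[-1,[0,0,0.03],0],[-1,[0,0,0],0]]}}

```text
time: 36.55
tcp_pos: [0.4487, 0.2803, 0.0825]
orientation: [3.118, -0.035, 0.248]
contact_force: [-2.8, -1.6, 8.2]
gripper_width: 0.0124
grip_force: 113.0
```

Call:
{"name": "apply_moves", "arguments": {"plan": [[0,[0,0,0],0],[0,[0,0,0],0],[0.5,[0,0,0],0],[0.5,[0,0,0],0],[0.5,[0,0,-0.2],0],[0.5,[0,0,-0.4],0],[0.5,[0,0,-0.5],0],[0.5,[0,0,-0.6],0],[0.5,[0,0,-0.6],0]]}}

```text
time: 37.45
tcp_pos: [0.4403, 0.2825, 0.2661]
orientation: [3.117, -0.032, 0.248]
contact_force: [0.9, -0.3, 0.4]
gripper_width: 0.0642
grip_force: 0.0
```

```bash
python3 - <<'E'
from h import *
R=st();print(r.get_obs()['gripper_width'])
plan([((.42,.05,.30),0),((.4,-.1,.33),0)],q=.1,g=-1)
E
```

```text
q [ 0.494 -0.114  1.671 -0.031  1.559  1.817] tcp [0.4403 0.2825 0.2661] tilt 0.04 leanaz -22.5 xaxis az 14.2 t 37.45 F [ 0.9 -0.3  0.4]
0.06420326208967053
[[-1, [-0.2, 0.5, -0.1], 0.0], [-1, [-0.1, 0.4, 0.0], 0.0], [-1, [-0.2, 0.5, -0.1], 0.0], [-1, [-0.1, 0.4, -0.1], 0.0], [-1, [-0.2, 0.5, 0.0], 0.0], [-1, [-0.1, 0.5, -0.1], 0.0], [-1, [-0.2, 0.4, -0.1], 0.0], [-1, [-0.2, 0.5, -0.1], 0.0], [-1, [-0.2, 0.4, -0.1], 0.0], [-1, [-0.1, 0.4, 0.0], 0.0]]
end [ 0.4024 -0.097   0.3266] [ 3.117 -0.032  0.248]
```

```bash
cat >> h.py <<'E'
ex=np.array([np.cos(.2),np.sin(.2),0]);ey=np.array([-ex[1],ex[0],0]);H=np.array([.454,-.228,.1105])+.12*ex+.06*ey
def lidp(th,s=.2,c=0.): return H+s*(-np.cos(th)*ex+np.array([0,0,np.sin(th)]))+(.008+c)*(np.sin(th)*ex+np.array([0,0,np.cos(th)]))+.011*ex
E
python3 - <<'E'
from h import *
print(lidp(1.69),lidp(1.69,c=.03),lidp(0))
plan([((.48,.1,.42),0),(lidp(1.69,c=.05)+[0,0,.13],0)],q=.1,g=-1)
E
```

```text
[ 0.60156367 -0.13686703  0.30812936] [ 0.63075702 -0.13094925  0.30456171] [ 0.37445525 -0.18290419  0.1185    ]
[[-1, [0.0, 0.4, -0.3], 0.0], [-1, [0.0, 0.4, -0.3], 0.0], [-1, [0.0, 0.4, -0.3], 0.0], [-1, [0.0, 0.4, -0.3], 0.0], [-1, [0.0, 0.4, -0.4], 0.0], [-1, [0.0, 0.4, -0.3], 0.0], [-1, [0.2, 0.5, 0.0], 0.0], [-1, [0.2, 0.4, 0.0], 0.0], [-1, [0.2, 0.5, 0.0], 0.0], [-1, [0.2, 0.5, 0.0], 0.0], [-1, [0.2, 0.4, 0.0], 0.0], [-1, [0.2, 0.5, 0.0], 0.0]]
[[-1, [0.2, 0.5, 0.0], 0.0]]
end [ 0.6548 -0.1296  0.4326] [ 3.117 -0.032  0.248]
```

Call:
{"name": "apply_moves", "arguments": {"plan": [[-1,[0,0.4,-0.3],0],[-1,[0,0.4,-0.3],0],[-1,[0,0.4,-0.3],0],[-1,[0,0.4,-0.3],0],[-1,[0,0.4,-0.4],0],[-1,[0,0.4,-0.3],0],[-1,[0.2,0.5,0],0],[-1,[0.2,0.4,0],0],[-1,[0.2,0.5,0],0],[-1,[0.2,0.5,0],0],[-1,[0.2,0.4,0],0],[-1,[0.2,0.5,0],0]]}}

```text
time: 38.65
tcp_pos: [0.6308, -0.0955, 0.4297]
orientation: [3.118, -0.033, 0.249]
contact_force: [0.9, 0.7, 0.6]
gripper_width: 0.0004
grip_force: 0.0
```

```bash
python3 - <<'E'
from h import *
st()
t=cam('top');m=t['img'][225:325,355:466].astype(int).sum(2)
n,l,s,c=cv2.connectedComponentsWithStats((m<130).astype(np.uint8))
print([(s[i,2:].tolist(),(c[i]+[355,225]).round().tolist()) for i in range(1,n) if s[i,4]>50])
# tray check: bright/grey tray vs mat
a=cv2.cvtColor(t['img'][225:325,180:285],cv2.COLOR_BGR2GRAY);n,l,s,c=cv2.connectedComponentsWithStats((a>135).astype(np.uint8));
hs=cv2.cvtColor(t['img'][225:325,180:285],cv2.COLOR_BGR2HSV);g=((hs[...,1]<50)&(hs[...,2]>90)).astype(np.uint8)
k=max(cv2.findContours(g,0,2)[0],key=cv2.contourArea);b=cv2.boxPoints(cv2.minAreaRect(k))+[180,225]
P=[onz(t,*p,.02) for p in b];print('tray',np.mean(P,0),[round(float(np.linalg.norm(P[i]-P[i-1])),3) for i in range(4)])
plan([(lidp(1.69,c=.05)+[0,0,.13],0),(lidp(1.69,c=.04),0)],q=.1,g=-1)
E
```

```text
q [-0.227  0.209  1.043 -0.006  1.849  1.093] tcp [ 0.6308 -0.0955  0.4297] tilt 0.041 leanaz -21.0 xaxis az 14.3 t 38.65 F [0.9 0.7 0.6]
[([53, 83, 537], [451.0, 265.0]), ([11, 16, 96], [384.0, 252.0]), ([15, 13, 66], [374.0, 253.0]), ([14, 9, 102], [419.0, 273.0]), ([16, 13, 143], [404.0, 286.0])]
tray [0.46348637 0.28602657 0.02      ] [0.209, 0.196, 0.209, 0.194]
[[-1, [0.1, 0.4, -0.1], 0.0], [-1, [0.0, 0.0, 0.5], 0.0], [-1, [-0.1, -0.1, 0.6], 0.0], [-1, [0.0, 0.0, 0.5], 0.0]]
end [ 0.6429 -0.1266  0.3071] [ 3.117 -0.03   0.245]
```

Call:
{"name": "apply_moves", "arguments": {"plan": [[-1,[0.1,0.4,-0.1],0],[-1,[0,0,0.5],0],[-1,[0,0,0.5],0],[-1,[0,0,0.5],0],[-1,[0,0,0],0]]}}

```text
time: 39.2
tcp_pos: [0.6467, -0.1246, 0.31]
orientation: [3.124, -0.021, 0.248]
contact_force: [-0.9, -0.1, -0.4]
gripper_width: -0.0003
grip_force: 0.0
```

```bash
python3 - <<'E'
from h import *
st()
plan([(lidp(t),0) for t in (1.6,1.4,1.2,1.0,.8,.6,.4,.2)],q=.1,step=.06,g=-1)
E
```

```text
q [-0.266  0.246  1.216 -0.005  1.652  1.057] tcp [ 0.6467 -0.1246  0.31  ] tilt 0.027 leanaz -24.6 xaxis az 14.2 t 39.2 F [-0.9 -0.1 -0.4]
[[-1, [-0.4, 0.0, 0.0], 0.0], [-1, [-0.4, 0.0, 0.0], 0.0], [-1, [-0.5, 0.0, 0.0], 0.0], [-1, [-0.5, 0.0, 0.1], 0.0], [-1, [-0.5, -0.1, 0.2], 0.0], [-1, [-0.4, 0.0, 0.3], 0.0], [-1, [-0.3, 0.0, 0.3], 0.0], [-1, [-0.3, 0.0, 0.5], 0.0], [-1, [-0.1, -0.1, 0.4], 0.0]]
end [ 0.3828 -0.1775  0.16  ] [ 3.124 -0.021  0.248]
```

Call:
{"name": "apply_moves", "arguments": {"plan": [[-1,[-0.3,0,0],0],[-1,[-0.3,0,0],0],[-1,[-0.3,0,0],0],[-1,[-0.3,0,0],0],[-1,[-0.3,0,0],0],[-1,[-0.3,0,0.1],0],[-1,[-0.3,0,0.1],0],[-1,[-0.3,0,0.1],0]]}}

```text
time: 40.0
tcp_pos: [0.465, -0.1732, 0.2917]
orientation: [3.115, -0.037, 0.249]
contact_force: [1.2, 0.2, 0.6]
gripper_width: 0.0001
grip_force: 0.5
```

```bash
python3 - <<'E'
from h import *
st()
p=r.get_obs()['tcp_pos'];d=p-H;print('rel',d@ex,d@ey,d[2])
plan([(lidp(t),0) for t in (.8,.6,.4,.2,.1,0)],q=.05,step=.06,g=-1)
E
```

```text
q [-0.463 -0.217  1.717  0.004  1.596  0.86 ] tcp [ 0.465  -0.1732  0.2917] tilt 0.046 leanaz -21.6 xaxis az 14.3 t 40.0 F [1.2 0.2 0.6]
rel -0.09833874144334162 -0.008508416980557794 0.18122259819595654
[[-1, [-0.3, -0.15, 0.4], 0.0], [-1, [-0.35, 0.0, 0.35], 0.0], [-1, [-0.3, -0.05, 0.4], 0.0], [-1, [-0.15, 0.0, 0.5], 0.0], [-1, [-0.05, 0.0, 0.2], 0.0], [-1, [-0.05, 0.0, 0.25], 0.0]]
end [ 0.3752 -0.1842  0.1199] [ 3.115 -0.037  0.249]
```

Call:
{"name": "apply_moves", "arguments": {"plan": [[-1,[-0.2,-0.1,0.2],0],[-1,[-0.2,0,0.2],0],[-1,[-0.2,0,0.2],0],[-1,[-0.2,0,0.2],0],[-1,[-0.15,0,0.2],0],[-1,[-0.15,0,0.2],0],[-1,[-0.1,0,0.25],0],[-1,[-0.1,0,0.25],0],[-1,[0,0,0.1],0]]}}

```text
time: 40.9
tcp_pos: [0.3674, -0.1933, 0.1418]
orientation: [3.117, -0.034, 0.248]
contact_force: [-0.4, -0.4, -0.0]
gripper_width: 0.0001
grip_force: 0.3
```

```bash
python3 - <<'E'
from h import *
st()
p=r.get_obs()['tcp_pos'];d=p-H;print('rel',d@ex,d@ey,d[2])
E
```

```text
q [-0.616 -0.384  2.124  0.01   1.361  0.705] tcp [ 0.3674 -0.1933  0.1418] tilt 0.042 leanaz -22.1 xaxis az 14.2 t 40.9 F [-0.4 -0.4 -0. ]
rel -0.19792388127148866 -0.008760701452062812 0.03132580506070563
```

Call:
{"name": "apply_moves", "arguments": {"plan": [[-1,[0,0,0.1],0],[-1,[0,0,0.1],0],[-1,[0,0,0.05],0],[-1,[0,0,0.03],0],[-1,[0,0,0],0]]}}

```text
time: 41.4
tcp_pos: [0.3688, -0.1932, 0.1189]
orientation: [3.117, -0.034, 0.249]
contact_force: [-0.6, 0.2, -0.1]
gripper_width: 0.0005
grip_force: 0.0
```

Call:
{"name": "apply_moves", "arguments": {"plan": [[-1,[0,0,0.03],0],[-1,[0,0,0],0]]}}

```text
time: 41.6
tcp_pos: [0.3689, -0.1934, 0.1184]
orientation: [3.117, -0.034, 0.249]
contact_force: [-7.4, 4.5, 17.7]
gripper_width: 0.0003
grip_force: 9.0
```

Call:
{"name": "apply_moves", "arguments": {"plan": [[-1,[0,0,-0.1],0],[-1,[0,0,-0.4],0],[-1,[0,0,-0.6],0],[-1,[0,0,-0.6],0],[-1,[0,-0.5,-0.3],0],[-1,[0,-0.5,0],0],[-1,[0,-0.5,0],0],[-1,[0,-0.5,0],0],[-1,[0,0,0],0],[-1,[0,0,0],0]]}}

```text
time: 42.6
tcp_pos: [0.3233, -0.035, 0.2727]
orientation: [3.117, -0.035, 0.251]
contact_force: [-0.7, 0.3, 0.5]
gripper_width: -0.0
grip_force: 0.0
```

```bash
python3 - <<'E'
from h import *
st()
s=cam('scene');t=cam('top');t0=cv2.imread('pics/top0.png')
g=cv2.cvtColor(t['img'],cv2.COLOR_BGR2GRAY);k=((g>25)&(g<110)).astype(np.uint8);k[:200]=0;k[335:]=0;k[:,:345]=0;k[:,480:]=0
c=max(cv2.findContours(k,0,2)[0],key=cv2.contourArea);b=cv2.boxPoints(cv2.minAreaRect(c));P=[onz(t,*p,.118) for p in b]
print('lid',b.round().tolist(),np.mean(P,0).round(3),[round(float(np.linalg.norm(P[i]-P[i-1])),3) for i in range(4)])
print('expected rim px',[proj(t,np.array([.454,-.228,.1185])+a*ex+q*ey).round().tolist() for a,q in((.12,.13),(.12,-.13),(-.12,-.13),(-.12,.13))])
for n,(y0,y1,x0,x1) in dict(scis=(245,305,135,180),driver=(255,285,475,530),tape=(170,212,300,340),purple=(288,325,280,335),small=(250,280,285,325),fars=(90,150,425,480)).items():
    print(n,np.abs(t['img'][y0:y1,x0:x1].astype(int)-t0[y0:y1,x0:x1]).mean().round(1))
E
```

```text
q [-0.261 -0.74   2.116 -0.005  1.723  1.058] tcp [ 0.3233 -0.035   0.2727] tilt 0.043 leanaz -21.4 xaxis az 14.4 t 42.6 F [-0.7  0.3  0.5]
lid [[324.0, 247.0], [361.0, 236.0], [390.0, 331.0], [352.0, 342.0]] [ 0.414 -0.079  0.118] [0.266, 0.106, 0.267, 0.105]
expected rim px [[356.0, 240.0], [451.0, 223.0], [468.0, 310.0], [373.0, 328.0]]
scis 8.5
driver 7.6
tape 8.1
purple 13.6
small 15.6
fars 7.4
```

```bash
python3 - <<'E'
from h import *
t=cam('top');h=cv2.cvtColor(t['img'],cv2.COLOR_BGR2HSV)
for n,(y0,x0,x1) in dict(lid=(195,345,480),tray=(225,180,285)).items():
    y1=335 if n=='lid' else 322
    g=(h[y0:y1,x0:x1,1]<60).astype(np.uint8);g=cv2.morphologyEx(g,cv2.MORPH_OPEN,np.ones((5,5)))
    c=max(cv2.findContours(g,0,2)[0],key=cv2.contourArea);b=cv2.boxPoints(cv2.minAreaRect(c))+[x0,y0];print(n,b.round().tolist(),cv2.contourArea(c))
print(t['img'][205:330:6,420].tolist())
E
```

```text
lid [[327.0, 243.0], [450.0, 218.0], [469.0, 317.0], [347.0, 342.0]] 9181.0
tray [[187.0, 241.0], [257.0, 226.0], [273.0, 303.0], [203.0, 318.0]] 5169.0
[[90, 132, 179], [76, 119, 161], [75, 119, 162], [76, 109, 145], [140, 136, 139], [135, 132, 134], [136, 133, 135], [135, 133, 135], [136, 134, 136], [136, 135, 136], [136, 134, 135], [137, 135, 137], [137, 135, 137], [137, 135, 137], [137, 136, 138], [138, 137, 139], [121, 120, 122], [57, 57, 58], [90, 88, 90], [75, 109, 151], [86, 138, 188]]
```

```bash
python3 -c "
from cell import r
print(r.close_job())"
```

```text
the job is handed in; nothing more can be done
None
```

I handed the job in at about 43 s. The two phones and the adapter are in the case, the empty tray is upright on the mat, the lid is closed, and the tape, scissors and screwdriver look unmoved in the camera images.

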